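# Build up the extrusion cell on the texture analyser's platform

### The arm

A 7-joint arm with a two-finger parallel gripper is mounted at the origin on the work surface. World frame = base frame: x ahead of the robot, y to its left, z up, the work surface at z = 0. Lengths are in m, angles in rad, forces in N, time in s.
With the tool pointing down it reaches from about 0.35 to 0.9 m from the base axis. Payload 8.1 kg.
Tool frame: the origin (TCP) lies between the finger pads; the fingertips stand robot.tcp_to_tips ahead of it and the grasp point (between the pads) lies 5 mm behind it (robot.tcp_to_tips is the distance from the TCP to the fingertips, in m); z points along the fingers, y is the line along which they close (so a half turn about z gives the same grasp; the last joint's range is limited). The gripper opens to 92 mm and grips with 3 to 60 N. Pads are 19 mm wide; open, the fingers measure 130 mm over their backs; the gripper's body (75 mm by 190 mm) begins 47 mm behind the grasp point.
Start: joints at [-1.249, 0.434, 0.025, 1.573, -0.012, 1.134, -0.075], TCP at [0.258, 0.569, 0.208] pointing down, gripper open.
Joint ranges: [-2.62, 2.62], [-0.44, 2.09], [-1.27, 1.32], [0.08, 2.57], [-1.32, 4.46], [0.12, 2], [-2.74, 2.74]. Speed limits (rad/s): [2.22, 2.22, 3.01, 3.01, 3.14, 3.14, 3.14].

### API

Orientations are given as [roll, pitch, yaw] about the fixed x, y, z axes, in that order (R = Rz(yaw) Ry(pitch) Rx(roll)).
In Python, from plant import monitor, optics, ticket, robot gives the robot as it stands.
- The arm moves only by the tool arm_command, never from a script. Its argument "plan" is one flat list of numbers, 6 for each row, row after row: the shift along the tool's x, y, z scaled (see below), then the turn, a rotation vector about the tool's x, y, z scaled (see below). In form: [tx, ty, tz, wx, wy, wz, tx, ty, tz, wx, wy, wz, ...]. A call has 1 to 8 rows; each row shifts and turns the commanded pose from where the row before left it, along the tool's axes as they then stand; what a row does not reach is not made up. The controller multiplies each number of a shift by 0.08 m and each number of a turn by 120 degrees. A row lasts 1/10 s, in which the tool goes at most 50 mm and 8.59 degrees, less where a joint would pass 70% of its speed; a pose out of reach is approached as far as the arm can. A call with a number of a shift or a turn outside -1 to 1 is refused whole. A call with a gripper value outside its range is refused whole. "gripper" is the opening, from -1 (shut) to 1 (fully open), set as the call begins (left out, the last holds). The fingers move at their own pace and stop on an object; "squeeze" is the grip in N (left out, the last holds). Time passes only in rows, so rows that do not move let the fingers close. It gives the time, the measured TCP pose, the force, the opening and the grip force at its end, in the units of the state.
- monitor.state(): the state, without advancing time (a new reading comes with each control period).
- optics.camera(name): name is "side" or "top"; returns a dict with "pixels" (420x560x3 uint8, red, green, blue), "fx", "fy", "cx", "cy" (pixels), "R" (3x3) and "t" (3): a world point X has camera coordinates R X + t. Camera axes: x right, y down, z forward; pixel columns grow to the right and rows downward; lengths in m; the calibration is good to about 2 mm. A picture is of the moment at which its call begins. There is no depth.
- ticket.sign_off(): hands the job in; it is judged then, once.
The state is a dict: "clock": time; "joint_pos": joint angles; "dq": joint speeds; "joint_torque": joint torques, N m; "eef_pos": TCP position; "tool_rot": TCP orientation; "ft_force": force on the tool from outside, world axes, zero at the start; "moment": the same for the moment, N m; "opening": opening from 0.0 (shut) to 1.0 (fully open); "finger_force": force on a finger pad.
Only numpy, scipy, OpenCV 4.12 (cv2) and the standard library are available. Lean on these libraries where they do the work, as an engineer would, in place of code of your own. Each camera call takes 0.05 s, during which the arm holds its last target. There are 200 camera calls.

### The job

Build up the empty extrusion cell on the platform, from the bottom up and one part at a time: first seat the square insert plate flat in the platform's square recess, then stand the die with the wide outlet in the round seat of that plate, then fit the open barrel down over the die's raised spigot, and last lower the piston down the barrel until it rests on the die. Lower every part fully home rather than letting it fall in, and leave the cell standing by itself. Do not disturb the die with the narrow outlet, the jar, the weight or the mouse.

Things in the scene. Friction and masses are not known exactly. Their poses are not given: they have to be found in the camera images.
- platform: Fixed aluminium platform on black posts in a tray (walls 24 mm). 150 x 150 mm, 69 mm high. Its top has a central square recess 96 x 96 mm, 6 mm deep, sides along the platform's x and y; the recess floor (10 mm ledge around an opening) is 63 mm above the origin. A thumbscrew sticks 16 mm out of each side, level with the top. Origin: centre of its underside, 3 mm above the table; z up.
- insert_plate: Loose flat aluminium plate, 90 x 90 x 6 mm; fits the recess at any quarter turn (3 mm play a side), its top then flush with the platform's. On its middle a fixed square block, 62 x 62 mm, 6 to 18 mm above the underside, sides parallel to the plate's (grip here), with a 54 mm round bore: the die's seat, floor 6 mm above the underside. 0.2 kg. Origin: centre of underside; x, y along the sides.
- die_wide: Loose round steel die with the WIDE outlet: a 20 mm hole down its axis. 29 mm high: a flange 50 mm in diameter, 0 to 13 mm up, foot chamfered 1.5 mm, fits the 54 mm seat; on it the spigot, 36 mm diameter, 13 to 29 mm up, top edge chamfered 2.5 mm (grip here). 0.28 kg. Origin: centre of underside; z up its axis.
- die_narrow: Loose steel die with the NARROW outlet, a 6 mm hole; outer shape and size as the wide die. Not used, not to be moved. Origin: centre of underside; z up.
- barrel: Loose open aluminium tube standing upright: outer diameter 50 mm, bore 40 mm right through, 55 mm high. Goes over a die's 36 mm spigot; its lower rim then rests on the flange, 13 mm above the die's underside. 0.12 kg. Origin: centre of its lower end; z up its axis.
- piston: Loose steel piston standing on its head: head 36 mm diameter, 14 mm high, lower edge chamfered 2.5 mm; above it a stem of 14 mm diameter up to 72 mm (grip near its top). Fits the 40 mm bore; resting on the die, its underside is 16 mm above the barrel's lower end and the stem stands 33 mm out of the barrel. 0.16 kg. Origin: centre of underside; z up its axis.
- sample_jar: Bystander: closed sample jar with a black cap, 56 mm diameter, 62 mm high. Origin: centre of its underside.
- cal_weight: Bystander: brass calibration weight with a knob, 38 mm diameter, 60 mm high. Origin: centre of its underside.
- mouse: Bystander: black computer mouse, 105 x 60 x 33 mm. Origin: centre of its underside.
Things that resemble listed ones, but are neither listed nor needed, are in the scene too. What is shaped like the piston but green, pink or red is not meant.

How it is judged:
By the outcome, as a careful person would: the job done as asked, in the order asked, and still so for the second after the job is handed in, with the robot touching nothing.
It also fails if it takes over 128 s, if anything falls off the work surface, if the arm or the gripper's body presses on something with over 40 N, if the wrist force passes 120 N, or if a joint passes its speed limit or range.

## Working session

There is one attempt and no reset: what is moved stays moved. The work goes in short steps, Python scripts to look and compute and a tool call to move; the robot and the scene stay as the last step left them, time stands still between calls to the robot, and variables do not carry over. Pictures are saved under pics/ and viewed, at most 14 in all, crops included, and the job is handed in when it is done.

Besides the shell and the picture viewer there is one more tool, called after ">>>" by a JSON object that holds its "api" and its "payload", one argument or row to a line. arm_command: Moves the arm, as the interface text tells. Its arguments: {"type":"object","properties":{"plan":{"type":"array"},"gripper":{"type":"number"},"squeeze":{"type":"number"}},"required":["plan"]}

```bash
mkdir -p pics; ls; python3 - <<'E'
from plant import monitor, optics, ticket, robot
import cv2
s=monitor.state(); print(s)
print([ (k,getattr(robot,k)) for k in dir(robot) if not k.startswith('_')])
for n in('side','top'):
    c=optics.camera(n); cv2.imwrite(f'pics/{n}0.png',cv2.cvtColor(c['pixels'],cv2.COLOR_RGB2BGR))
    print(n,c['fx'],c['fy'],c['cx'],c['cy'],c['R'],c['t'])
E
```

```text
pics
{'clock': 0.0, 'joint_pos': array([-1.24861237,  0.43519578,  0.02494888,  1.57412992, -0.01159833,
        1.13400221, -0.07508453]), 'dq': array([ 0.0016539 ,  0.00092655,  0.00100264, -0.00097628,  0.00208797,
        0.00030555, -0.00105302]), 'joint_torque': array([-5.13085488e-04, -6.67874336e+01,  9.84376296e-01, -3.14445019e+01,
       -6.05352013e-02,  4.29682026e-02,  1.13651697e-04]), 'eef_pos': array([0.2573896 , 0.56892256, 0.20674893]), 'tool_rot': array([-3.14000796e+00,  1.34965822e-04,  2.71677669e+00]), 'ft_force': array([-0.19288588,  0.01722621, -0.74874874]), 'moment': array([ 0.01480709, -0.03045244,  0.01497659]), 'finger_force': 0.0, 'opening': 0.9987857664849575}
[('IKError', <class 'plant.IKError'>), ('tcp_to_tips', 0.014)]
side 403.17743251393966 403.17743251393966 283.0351854544084 208.0674640076225 [[ 0.97268434 -0.23146821  0.01753975]
 [-0.12840265 -0.59944524 -0.79004947]
 [ 0.19338545  0.7662166  -0.61279213]] [-0.52520876  0.13461317  0.9858682 ]
top 461.74292361630785 461.74292361630785 270.64046820628073 203.12595994721212 [[ 0.02410017 -0.99955251  0.01771923]
 [-0.98289438 -0.02692825 -0.18219085]
 [ 0.18258646 -0.0130253  -0.98310352]] [0.01519467 0.57000793 1.09598015]
```

View pics/side0.png

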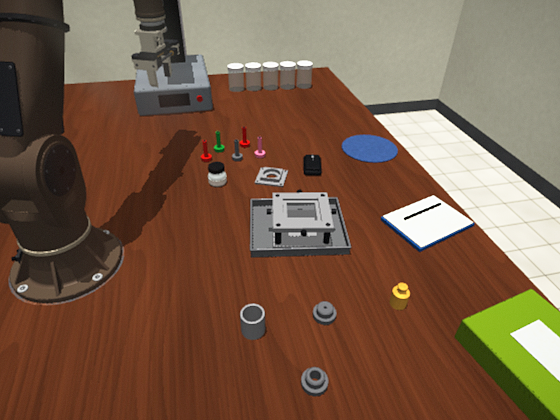

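View pics/top0.png

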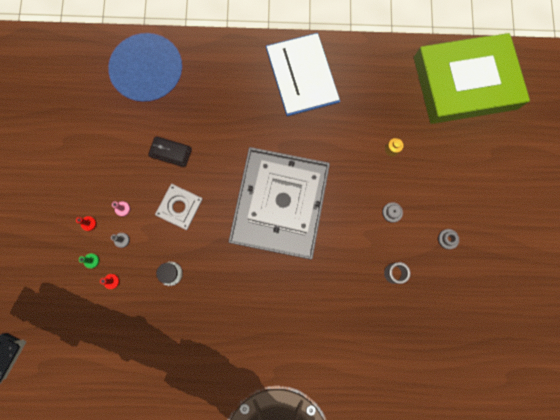

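The side view shows a tray and platform around (300,215), the insert plate at (271,176), and pistons around (205-260,150). Two dies are at (325,312) and (315,380), and the barrel is at (253,321). In the top view:
- **Platform:** (283,198)
- **Plate:** (179,206)
- **Barrel:** (399,272)
- **Die candidates:** (393,212) and (449,239). The second has the larger dark hole, so it looks like the wide one.
- **Piston candidates:** grey (121,240), reds (88,223) and (110,281), pink (122,208), green (90,260). The grey one is meant.

I'll confirm these in one enlarged crop.

```bash
python3 - <<'E'
import cv2,numpy as np
t=cv2.imread('pics/top0.png');s=cv2.imread('pics/side0.png')
z=lambda im,x,y,w,h,W,H:cv2.resize(im[y:y+h,x:x+w],(W,H),interpolation=cv2.INTER_CUBIC)
a=np.hstack([z(t,370,190,100,75,400,300),z(t,70,190,100,75,400,300)])
b=np.hstack([z(s,225,290,133,100,400,300),z(s,190,120,100,75,400,300)])
cv2.imwrite('pics/crop1.png',np.vstack([a,b]))
m=np.hstack([z(t,225,142,112,126,533,600)]);cv2.imwrite('pics/crop2.png',np.hstack([m,z(t,150,180,60,60,267,267) if 0 else np.vstack([z(t,150,180,56,56,267,267),z(t,375,250,50,50,267,267),np.zeros((66,267,3),np.uint8)])]))
E
```

```text
(no output)
```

View pics/crop1.png

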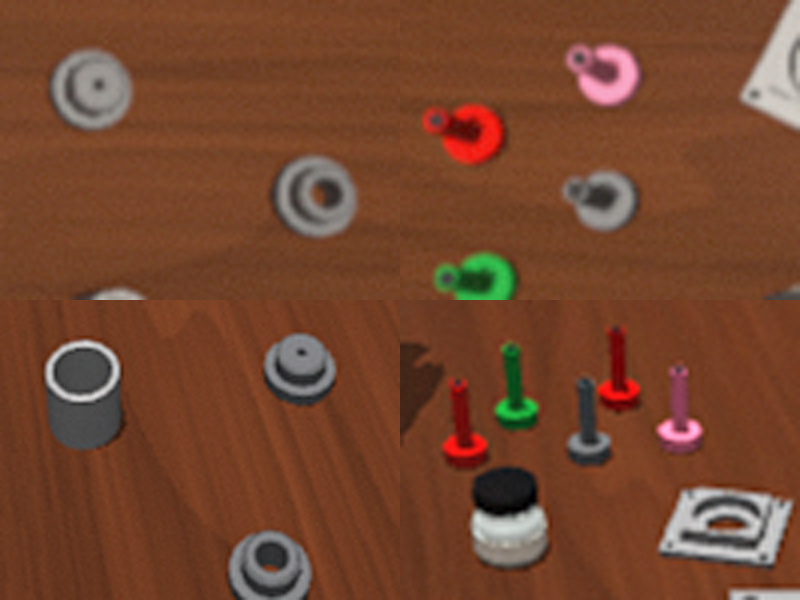

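View pics/crop2.png

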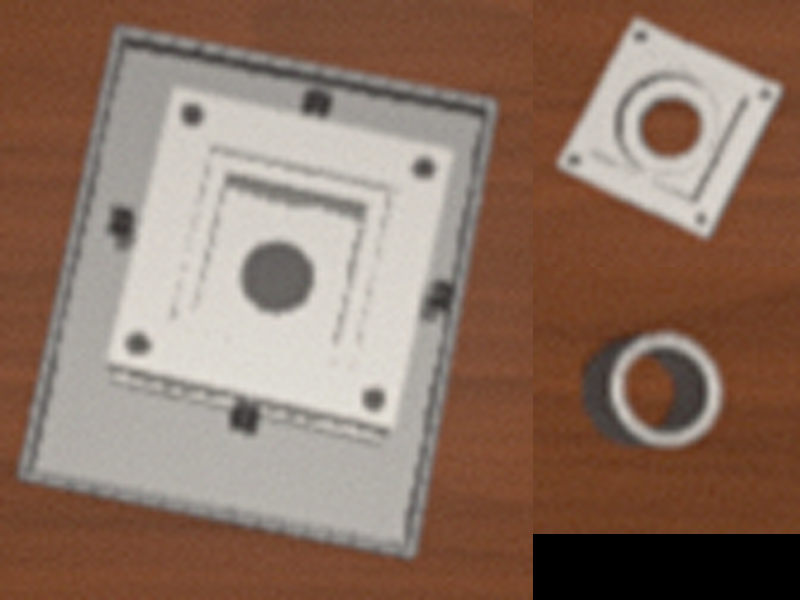

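Confirmed: the die at top-view (449,239) has the large through-hole, so it is the wide one. The die at (393,212) has only a tiny hole, and the only grey piston is at (121,240). Next I'll fit the poses with the known models.

```bash
cat > v.py <<'E'
import numpy as np,cv2
from scipy.optimize import minimize
from plant import monitor, optics
U=4
def proj(c,P):
    q=np.asarray(P)@c['R'].T+c['t']; return np.c_[q[:,0]/q[:,2]*c['fx']+c['cx'],q[:,1]/q[:,2]*c['fy']+c['cy']]
def unproj(c,uv,z):
    d=np.array([(uv[0]-c['cx'])/c['fx'],(uv[1]-c['cy'])/c['fy'],1])@c['R']; o=-c['R'].T@c['t']
    return o+d*(z-o[2])/d[2]
def cyl(r,z0,z1):
    a=np.linspace(0,2*np.pi,48,endpoint=False);ring=np.c_[r*np.cos(a),r*np.sin(a)]
    return np.vstack([np.c_[ring,0*a+z0],np.c_[ring,0*a+z1]])
def box(s,z0,z1):
    h=s/2;return np.array([[x,y,z] for x in(-h,h) for y in(-h,h) for z in(z0,z1)])
M=dict(insert_plate=[box(.09,0,.006),box(.062,.006,.018)],
 die=[cyl(.025,0,.013),cyl(.018,.013,.0265),cyl(.0155,.0265,.029)],
 barrel=[cyl(.025,0,.055)],piston=[cyl(.018,0,.014),cyl(.007,.014,.072)])
def place(P,p,z=0):
    c,s=np.cos(p[2]),np.sin(p[2]);return P@np.array([[c,-s,0],[s,c,0],[0,0,1]]).T+[p[0],p[1],z]
def mask(im,thr=95):
    big=cv2.resize(im,None,fx=U,fy=U,interpolation=cv2.INTER_CUBIC)
    hsv=cv2.cvtColor(big,cv2.COLOR_RGB2HSV);return (hsv[...,1]<thr).astype(np.uint8)
def sil(c,parts,p,sh,z=0):
    m=np.zeros(sh,np.uint8)
    for P in parts:
        h=cv2.convexHull(((proj(c,place(P,p,z))+.5)*U-.5).astype(np.float32))
        cv2.fillConvexPoly(m,np.round(h*16).astype(np.int32),1,shift=4)
    return m
def fit(c,name,p0,z=0,yaw=False):
    m=mask(c['pixels']);u=(proj(c,[[p0[0],p0[1],z+.02]])[0]*U).astype(int);R=int(48*U)
    y0,x0=max(0,u[1]-R),max(0,u[0]-R);sub=m[y0:u[1]+R,x0:u[0]+R]
    n,l=cv2.connectedComponents(sub);s0=sil(c,M[name],p0,m.shape,z)[y0:u[1]+R,x0:u[0]+R]
    k=np.bincount(l[(s0>0)&(sub>0)],minlength=n).argmax();t=(l==k).astype(np.uint8)
    ct,_=cv2.findContours(t,cv2.RETR_EXTERNAL,cv2.CHAIN_APPROX_NONE);cv2.drawContours(t,ct,-1,1,-1)
    def cost(q):
        pp=[q[0],q[1],q[2] if yaw else 0];s=sil(c,M[name],pp,m.shape,z)[y0:u[1]+R,x0:u[0]+R]
        return (s!=t).sum()/t.sum()
    q0=np.array(p0[:3] if yaw else p0[:2],float);S=np.vstack([q0]+[q0+d for d in np.diag([.006,.006,.15][:len(q0)])])
    r=minimize(cost,q0,method='Nelder-Mead',options=dict(initial_simplex=S,xatol=1e-5,fatol=1e-5))
    return r.x,r.fun
def fitsq(c,p0,z,sizes=(.15,.096)):
    g=cv2.GaussianBlur(cv2.cvtColor(c['pixels'],cv2.COLOR_RGB2GRAY).astype(np.float32),(0,0),.8)
    G=np.hypot(cv2.Sobel(g,5,1,0),cv2.Sobel(g,5,0,1));t=np.linspace(-.95,.95,200);P=[]
    for s in sizes:
        for k in(-1,1):P+=[np.c_[t,0*t+k,0*t]*s/2,np.c_[0*t+k,t,0*t]*s/2]
    P=np.vstack(P)
    def cost(q):
        uv=proj(c,place(P,q,z)).astype(np.float32);return -cv2.remap(G,uv[:,0:1],uv[:,1:2],1).mean()
    best=None
    for dx in(-.006,0,.006):
        for dy in(-.006,0,.006):
            r=minimize(cost,np.array(p0)+[dx,dy,0],method='Nelder-Mead',options=dict(initial_simplex=np.array(p0)+[dx,dy,0]+np.vstack([np.zeros(3),np.diag([.003,.003,.04])])))
            if best is None or r.fun<best.fun:best=r
    return best.x,best.fun
E
python3 - <<'E'
from v import *
T=optics.camera('top');S=optics.camera('side')
sc=lambda x,y:unproj(T,(225+x/4.759-.4,142+y/4.762-.4),.072)
pts=[sc(*p) for p in((192,115),(424,167),(374,399),(138,344))];cn=[sc(*p) for p in((172,86),(453,150),(392,432),(110,362))]
e=pts[1]-pts[0];p0=list(np.mean(cn,0)[:2]);yaw=np.arctan2(e[1],e[0])+np.pi/2
print('scr',np.mean(pts,0),'cor',p0,yaw)
for c in(T,S):print('plat',fitsq(c,p0+[yaw],.072),fitsq(c,p0+[yaw],.072,(.15,)),fitsq(c,p0+[yaw],.072,(.096,)))
for n,uv,z in(('insert_plate',(179,206),.01),('die',(449,239),.015),('barrel',(396,272),.03),('piston',(122,240),.007)):
    w=unproj(T,uv,z)
    for c in(T,S):print(n,*fit(c,n,[w[0],w[1],-.5 if n=='insert_plate' else 0],0,n=='insert_plate'))
for n,uv,z in(('narrow',(393,212),.02),('jar',(170,273),.05),('weight',(396,146),.05),('mouse',(170,151),.02),('red1',(92,223),.01),('red2',(114,281),.01),('green',(94,261),.01),('pink',(124,208),.01)):print(n,unproj(T,uv,z)[:2].round(3))
E
```

```text
scr [ 0.58649982 -0.0018589   0.072     ] cor [np.float64(0.5861312380244756), np.float64(-0.001751451768611495)] -0.1985269846941733
plat (array([ 0.58780975, -0.00181532, -0.20327827]), np.float64(-91.51513671875)) (array([ 0.58732805, -0.00170644, -0.2026857 ]), np.float64(-154.46063232421875)) (array([ 0.57719017,  0.00919878, -0.19638375]), np.float64(-68.86090087890625))
plat (array([ 5.88036907e-01,  4.57385324e-04, -1.99199087e-01]), np.float64(-202.95843505859375)) (array([ 5.87562075e-01,  2.49665160e-04, -1.93882580e-01]), np.float64(-289.75225830078125)) (array([ 0.57742697,  0.00242771, -0.20875884]), np.float64(-135.85006713867188))
insert_plate [ 0.56312921  0.26674655 -0.42170777] 0.05463081519419548
insert_plate [ 0.56499242  0.27075276 -0.41958681] 0.02387010783957349
die [ 0.49761295 -0.42923499] 0.043861258946595705
die [ 0.49777047 -0.42726502] 0.028090437506117255
barrel [ 0.40705209 -0.28811276] 0.03437033011819046
barrel [ 0.40690793 -0.28564866] 0.023837807872020274
piston [0.47310486 0.40593465] 0.038461538461538464
piston [0.47422028 0.4104817 ] 0.152
narrow [ 0.561 -0.284]
jar [0.392 0.269]
weight [ 0.728 -0.288]
mouse [0.706 0.295]
red1 [0.513 0.482]
red2 [0.37  0.414]
green [0.418 0.468]
pink [0.554 0.404]
```

```bash
cat > h.py <<'E'
import sys,numpy as np
from scipy.spatial.transform import Rotation as R
from plant import monitor
# usage: h.py x y z psi|- [nrows]: numbers from the present measured pose to the target (shift/row in tool axes, turn/row)
def go(x,y,z,psi=None,n=1):
    s=monitor.state();r=R.from_euler('xyz',s['tool_rot']);ps=s['tool_rot'][2]
    psi=ps if psi is None else psi
    tgt=R.from_euler('xyz',[np.pi,0,psi]);d=np.array([x,y,z])-s['eef_pos']
    w=(r.inv()*tgt).as_rotvec()/n/np.radians(120)
    print('t%.1f'%s['clock'],s['eef_pos'].round(4),s['tool_rot'].round(3),'F',s['ft_force'].round(1),'open %.1fmm'%(s['opening']*92),'ff %.1f'%s['finger_force'],'q7 %.2f'%s['joint_pos'][6])
    for i in range(n):
        ri=r*R.from_rotvec(w*np.radians(120)*i);print(np.r_[ri.inv().apply(d)/n/.08,w].round(3).tolist())
if __name__=='__main__':
    a=sys.argv[1:];go(*map(float,a[:3]),None if len(a)<4 or a[3]=='-' else float(a[3]),int(a[4]) if len(a)>4 else 1)
E
python3 h.py .564 .2687 .207 2.72 9
```

```text
t0.2 [0.2575 0.5692 0.2071] [-3.141  0.     2.717] F [ 0.1 -0.8 -0.2] open 92.0mm ff 0.0 q7 -0.08
[-0.56, -0.205, 0.0, -0.0, 0.0, -0.0]
[-0.56, -0.205, 0.0, -0.0, 0.0, -0.0]
[-0.56, -0.205, 0.0, -0.0, 0.0, -0.0]
[-0.56, -0.205, 0.0, -0.0, 0.0, -0.0]
[-0.56, -0.206, 0.0, -0.0, 0.0, -0.0]
[-0.559, -0.206, 0.0, -0.0, 0.0, -0.0]
[-0.559, -0.206, 0.0, -0.0, 0.0, -0.0]
[-0.559, -0.206, 0.0, -0.0, 0.0, -0.0]
[-0.559, -0.206, 0.0, -0.0, 0.0, -0.0]
```

>>> {"api": "arm_command", "payload": {
  "plan": [-0.56,-0.205,0,0,0,0,-0.56,-0.205,0,0,0,0,-0.56,-0.205,0,0,0,0,-0.56,-0.205,0,0,0,0,-0.56,-0.205,0,0,0,0,-0.56,-0.205,0,0,0,0,-0.56,-0.205,0,0,0,0,-0.56,-0.205,0,0,0,0],
  "gripper": 1,
  "squeeze": 10
}}

```text
clock: 1.0
eef_pos: [0.5311, 0.3007, 0.2075]
tool_rot: [3.142, -0.0, 2.717]
ft_force: [1.1, 0.9, 0.1]
opening: 0.997
finger_force: 0.0
```

>>> {"api": "arm_command", "payload": {
  "plan": [-0.56,-0.205,0,0,0,0,0,0,0.3,0,0,0,0,0,0.4,0,0,0,0,0,0.4,0,0,0,0,0,0,0,0,0]
}}

```text
clock: 1.5
eef_pos: [0.5612, 0.2672, 0.1153]
tool_rot: [-3.135, -0.005, 2.717]
ft_force: [-1.4, 0.6, -0.7]
opening: 1.001
finger_force: 0.0
```

```bash
python3 h.py .564 .2687 .026 2.72 4
```

```text
t1.5 [0.5612 0.2672 0.1153] [-3.135 -0.005  2.717] F [-1.4  0.6 -0.7] open 92.1mm ff 0.0 q7 0.69
[-0.007, 0.01, 0.279, -0.001, -0.001, -0.0]
[-0.007, 0.009, 0.279, -0.001, -0.001, -0.0]
[-0.007, 0.009, 0.279, -0.001, -0.001, -0.0]
[-0.006, 0.008, 0.279, -0.001, -0.001, -0.0]
```

>>> {"api": "arm_command", "payload": {
  "plan": [-0.01,0.01,0.28,0,0,0,-0.01,0.01,0.28,0,0,0,-0.005,0.01,0.28,0,0,0,0,0.005,0.28,0,0,0,0,0,0,0,0,0]
}}

```text
clock: 2.0
eef_pos: [0.5659, 0.2702, 0.0287]
tool_rot: [-3.139, -0.002, 2.717]
ft_force: [-0.3, -0.1, 0.9]
opening: 1.001
finger_force: 0.0
```

>>> {"api": "arm_command", "payload": {
  "plan": [0,0,0,0,0,0,0,0,0,0,0,0,0,0,0,0,0,0,0,0,0,0,0,0,0,0,0,0,0,0,0,0,0,0,0,0],
  "gripper": -1,
  "squeeze": 10
}}

```text
clock: 2.6
eef_pos: [0.5672, 0.2705, 0.0302]
tool_rot: [3.141, 0.0, 2.717]
ft_force: [-0.5, 0.4, 0.0]
opening: 0.529
finger_force: 0.0
```

```bash
python3 h.py .564 .2687 .026 1.15 1; python3 - <<'E'
from v import *
import cv2
for n in('side','top'):
    c=optics.camera(n);cv2.imwrite(f'pics/{n}1.png',cv2.cvtColor(c['pixels'],4))
a=cv2.imread('pics/side1.png')[120:240,190:350];b=cv2.imread('pics/top1.png')[150:270,110:270]
f=lambda i:cv2.resize(i,(400,300),interpolation=2)
cv2.imwrite('pics/c3.png',np.hstack([f(a),f(b)]))
E
```

```text
t2.6 [0.5672 0.2705 0.0302] [3.141 0.    2.717] F [-0.5  0.4  0. ] open 48.6mm ff 0.0 q7 0.70
[0.026, -0.037, 0.052, 0.0, -0.0, 0.748]
```

View pics/c3.png

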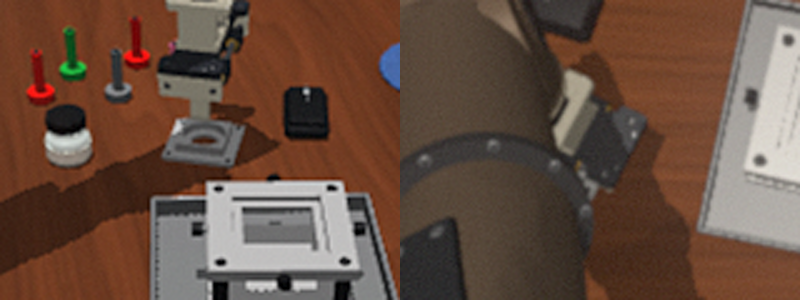

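>>> {"api": "arm_command", "payload": {
  "plan": [0,0,0,0,0,0,0,0,0,0,0,0,0,0,0,0,0,0,0,0,0,0,0,0],
  "gripper": 1
}}

```text
clock: 3.1
eef_pos: [0.5671, 0.2705, 0.0299]
tool_rot: [-3.142, -0.0, 2.717]
ft_force: [-1.0, -0.2, 0.5]
opening: 0.736
finger_force: 0.0
```

```bash
python3 h.py .564 .2687 .022 1.15 1; python3 - <<'E'
from v import *
c=optics.camera('side');p=monitor.state()['eef_pos']
y=np.array([.41,.912,0])
print('tcp, tips(+y,-y at 46mm)',proj(c,[p,p-[0,0,.014]+.046*y,p-[0,0,.014]-.046*y]).round(1).tolist())
print(fit(c,'insert_plate',[.565,.2707,-.42],0,True))
i=cv2.cvtColor(c['pixels'],4)[100:250,170:370];cv2.imwrite('pics/c4.png',cv2.resize(i,(800,600),interpolation=2))
E
```

```text
t3.1 [0.5671 0.2705 0.0299] [-3.142 -0.     2.717] F [-1.  -0.2  0.5] open 67.7mm ff 0.0 q7 0.70
[0.026, -0.036, 0.099, -0.0, 0.0, 0.748]
tcp, tips(+y,-y at 46mm) [[271.8, 169.1], [274.8, 165.4], [268.7, 180.7]]
(array([ 0.56509494,  0.26995487, -0.42580745]), np.float64(0.6670503123972378))
```

View pics/c4.png

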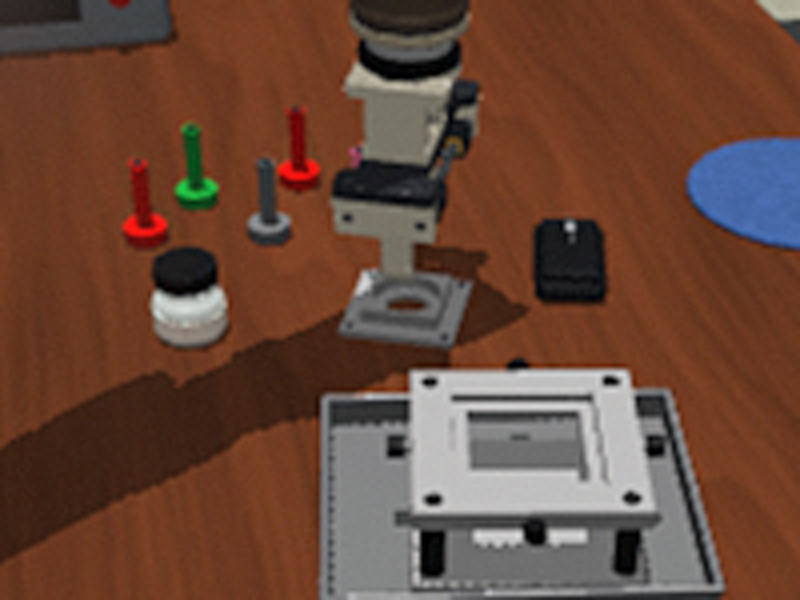

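The side crop shows the plate at (407,305) undisturbed. The visible finger ends near (398,278), higher or further back than I expected. I'll compare it with the projected gripper model.

```bash
python3 - <<'E'
from v import *
c=optics.camera('side');T=optics.camera('top');s=monitor.state();p=s['eef_pos'];a=s['tool_rot'][2]
x=np.array([np.cos(a),np.sin(a),0]);y=np.array([np.sin(a),-np.cos(a),0]);z=np.array([0,0,1])
f=lambda P:((proj(c,[P])[0]-[170,100])*4).round().tolist()
for k in(-1,1):
  print(k,'tip',f(p-.014*z+k*.034*y),'back tip',f(p-.014*z+k*.053*y),'body corners',[f(p+.042*z+k*.095*y+j*.0375*x) for j in(-1,1)])
g=lambda P:((proj(T,[P])[0]-[110,150])*2.5).round().tolist()
print([g(p+k*.053*y) for k in(-1,1)],[g(p+.042*z+k*.095*y+j*.0375*x) for k in(-1,1) for j in(-1,1)])
print([unproj(c,(170+398/4,100+278/4),q).round(3).tolist() for q in(.016,.03,.045)])
print(s['opening'],s['joint_pos'])
E
```

```text
-1 tip [398.0, 314.0] back tip [393.0, 328.0] body corners [[430.0, 302.0], [330.0, 290.0]]
1 tip [416.0, 269.0] back tip [421.0, 257.0] body corners [[476.0, 178.0], [387.0, 168.0]]
[[210.0, 155.0], [117.0, 110.0]] [[260.0, 133.0], [224.0, 202.0], [88.0, 50.0], [51.0, 117.0]]
[[0.564, 0.291, 0.016], [0.559, 0.27, 0.03], [0.555, 0.247, 0.045]]
0.8644459155184229 [-0.60495901  0.62544386  0.11136503  1.74681161 -0.09317622  0.7744783
  0.69802938]
```

```bash
python3 - <<'E'
from v import *
c=optics.camera('side');T=optics.camera('top');s=monitor.state();p=s['eef_pos'];a=s['tool_rot'][2]
print(p,s['tool_rot'],s['opening'])
x=np.array([np.cos(a),np.sin(a),0]);y=np.array([np.sin(a),-np.cos(a),0]);z=np.array([0,0,1])
out=[]
for q,(u,v,w,h) in((c,(220,90,120,120)),(T,(110,140,120,120))):
    im=cv2.resize(cv2.cvtColor(q['pixels'],4)[v:v+h,u:u+w],(400,400),interpolation=2);k=400/w
    f=lambda P:tuple(int(t) for t in (proj(q,[P])[0]-[u,v])*k)
    cv2.circle(im,f(p),3,(0,0,255),-1)
    for e in(-1,1):
        cv2.line(im,f(p-.014*z+e*.046*y),f(p+.042*z+e*.046*y),(0,255,0),1)
        cv2.line(im,f(p+.042*z+e*.095*y+.0375*x),f(p+.042*z+e*.095*y-.0375*x),(255,255,0),1)
    out.append(im)
cv2.imwrite('pics/c5.png',np.hstack(out))
print('cams',[(-q['R'].T@q['t']).round(3) for q in(c,T)])
E
```

```text
[0.56709528 0.27050349 0.02992506] [3.14157229e+00 1.03915226e-06 2.71670627e+00] 0.9537443636613303
cams [array([ 0.337, -0.796,  0.72 ]), array([0.36 , 0.045, 1.181])]
```

View pics/c5.png

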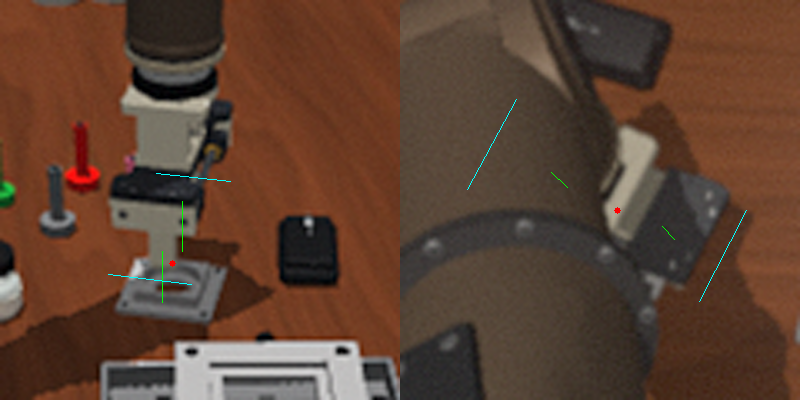

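The overlay shows the real gripper about 12 px above where the reported pose puts it. The near finger tip is at crop (162,262), against an expected (163,303). So the reported z reads roughly 40 mm too low, which explains the empty closing. I'll lower in small steps, watching the force, and check again.

>>> {"api": "arm_command", "payload": {
  "plan": [0,0,0.1,0,0,0,0,0,0.1,0,0,0,0,0,0.05,0,0,0,0,0,0,0,0,0,0,0,0,0,0,0],
  "gripper": 1
}}

```text
clock: 3.85
eef_pos: [0.567, 0.2705, 0.0097]
tool_rot: [-3.141, -0.0, 2.717]
ft_force: [-0.2, 0.0, 0.0]
opening: 0.999
finger_force: 0.0
```

```bash
cat > look.py <<'E'
import sys
from v import *
# look.py out u v w h: side crop with the gripper model drawn, dz = assumed height error
def look(out,name,u,v,w,h,dz=0.0,half=.046):
    q=optics.camera(name);s=monitor.state();p=s['eef_pos']+[0,0,dz];a=s['tool_rot'][2]
    x=np.array([np.cos(a),np.sin(a),0]);y=np.array([np.sin(a),-np.cos(a),0]);z=np.array([0,0,1]);k=560/w
    im=cv2.resize(cv2.cvtColor(q['pixels'],4)[v:v+h,u:u+w],None,fx=k,fy=k,interpolation=2)
    f=lambda P:tuple(int(t) for t in (proj(q,[P])[0]-[u,v])*k)
    for e in(-1,1):cv2.line(im,f(p-.014*z+e*half*y),f(p+.02*z+e*half*y),(0,255,0),1)
    cv2.imwrite(out,im)
if __name__=='__main__':look(sys.argv[1],sys.argv[2],*map(int,sys.argv[3:7]),float(sys.argv[7]))
E
python3 look.py pics/c6.png side 230 120 100 75 0.04; python3 h.py .565 .2695 .0 2.72
```

```text
t3.9 [0.5672 0.2705 0.01  ] [3.142 0.    2.717] F [ 0.4  0.1 -0.5] open 91.8mm ff 0.0 q7 0.70
[0.02, -0.023, 0.124, 0.0, 0.0, -0.002]
```

View pics/c6.png

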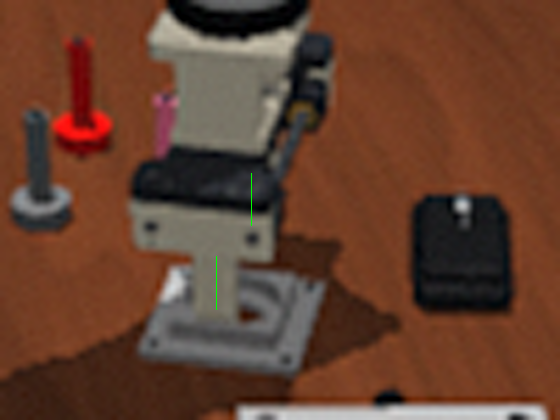

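The finger tip shows at crop (215,322). Reported tips at -4 mm with zero force confirm the z offset of about 40-47 mm. I'll find it by touching the plate's rim gently with partly closed fingers.

>>> {"api": "arm_command", "payload": {
  "plan": [0.02,-0.02,0.08,0,0,0,0,0,0.08,0,0,0,0,0,0.08,0,0,0,0,0,0,0,0,0,0,0,0,0,0,0],
  "gripper": 0.72
}}

```text
clock: 4.4
eef_pos: [0.5649, 0.2696, -0.0096]
tool_rot: [-3.141, -0.0, 2.717]
ft_force: [-0.6, -0.4, -0.6]
opening: 0.857
finger_force: 0.0
```

>>> {"api": "arm_command", "payload": {
  "plan": [0,0,0.05,0,0,0,0,0,0.05,0,0,0,0,0,0,0,0,0,0,0,0,0,0,0]
}}

```text
clock: 4.8
eef_pos: [0.5658, 0.2701, -0.0133]
tool_rot: [3.14, 0.001, 2.716]
ft_force: [-10.4, -3.3, 40.8]
opening: 0.862
finger_force: 22.3
```

>>> {"api": "arm_command", "payload": {
  "plan": [0,0,-0.05,0,0,0,0,0,0,0,0,0,0,0,0,0,0,0]
}}

```text
clock: 5.1
eef_pos: [0.5655, 0.27, -0.0129]
tool_rot: [3.141, 0.001, 2.717]
ft_force: [-0.7, -0.1, 9.8]
opening: 0.862
finger_force: 4.8
```

```bash
python3 h.py .565 .2695 -.01 2.72; python3 - <<'E'
from v import *
out=[]
for n,(u,v,w,h) in(('side',(235,130,80,80)),('top',(150,160,80,80))):
    q=optics.camera(n);out.append(cv2.convertScaleAbs(cv2.resize(cv2.cvtColor(q['pixels'],4)[v:v+h,u:u+w],(400,400),interpolation=2),alpha=1.5))
cv2.imwrite('pics/c7.png',np.hstack(out))
E
```

```text
t5.1 [ 0.5655  0.27   -0.0129] [3.141e+00 1.000e-03 2.717e+00] F [-0.7 -0.1  9.8] open 79.3mm ff 4.8 q7 0.70
[0.003, -0.008, -0.036, 0.0, 0.0, -0.002]
```

View pics/c7.png

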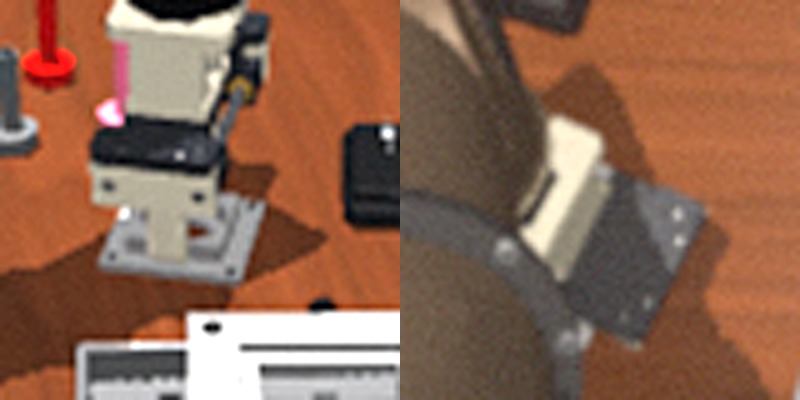

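The near finger tip at (168,262) rests on the plate's rim in front of the block. So tip height is the reported z plus 18.8 mm. I'll raise 2 mm and close on the block.

>>> {"api": "arm_command", "payload": {
  "plan": [0,0,-0.03,0,0,0,0,0,0,0,0,0,0,0,0,0,0,0,0,0,0,0,0,0,0,0,0,0,0,0,0,0,0,0,0,0],
  "gripper": -1,
  "squeeze": 10
}}

```text
clock: 5.8
eef_pos: [0.5648, 0.2699, -0.0112]
tool_rot: [-3.142, -0.0, 2.717]
ft_force: [0.2, -0.9, -2.5]
opening: 0.671
finger_force: 10.0
```

```bash
python3 h.py .565 .2695 -.01 2.72
```

```text
t5.8 [ 0.5648  0.2699 -0.0112] [-3.142 -0.     2.717] F [ 0.2 -0.9 -2.5] open 61.8mm ff 10.0 q7 0.70
[-0.004, -0.003, -0.014, -0.0, -0.0, -0.001]
```

>>> {"api": "arm_command", "payload": {
  "plan": [0,0,0,0,0,0,0,0,0,0,0,0,0,0,-0.1,0,0,0,0,0,-0.2,0,0,0,0,0,-0.1,0,0,0.068,0,0,0,0,0,0.068,0,0,0,0,0,0.068,0,0,0,0,0,0.068],
  "gripper": 0.75
}}

```text
clock: 6.6
eef_pos: [0.5652, 0.27, 0.022]
tool_rot: [3.141, -0.0, 2.141]
ft_force: [0.5, -0.2, 0.0]
opening: 0.881
finger_force: 0.0
```

>>> {"api": "arm_command", "payload": {
  "plan": [0,0,0,0,0,0.068,0,0,0,0,0,0.068,0,0,0,0,0,0.068,0,0,0,0,0,0.068,0,0,0,0,0,0.068,0,0,0,0,0,0.068,0,0,0,0,0,0.068,0,0,0,0,0,0]
}}

```text
clock: 7.4
eef_pos: [0.565, 0.2703, 0.0216]
tool_rot: [3.141, -0.001, 1.148]
ft_force: [0.3, -0.6, -0.6]
opening: 0.875
finger_force: 0.0
```

```bash
python3 h.py .5648 .2699 -.0112 1.15
```

```text
t7.4 [0.565  0.2703 0.0216] [ 3.141e+00 -1.000e-03  1.148e+00] F [ 0.3 -0.6 -0.6] open 80.5mm ff 0.0 q7 -0.53
[-0.006, -0.0, 0.41, 0.0, -0.0, -0.001]
```

>>> {"api": "arm_command", "payload": {
  "plan": [-0.005,0,0.2,0,0,0,0,0,0.15,0,0,0,0,0,0.055,0,0,0,0,0,0,0,0,0]
}}

```text
clock: 7.8
eef_pos: [0.5641, 0.269, -0.0122]
tool_rot: [-3.14, 0.001, 1.151]
ft_force: [0.9, 0.5, -0.0]
opening: 0.877
finger_force: 0.0
```

>>> {"api": "arm_command", "payload": {
  "plan": [0,0,0,0,0,0,0,0,0,0,0,0,0,0,0,0,0,0,0,0,0,0,0,0,0,0,0,0,0,0],
  "gripper": -1,
  "squeeze": 25
}}

```text
clock: 8.3
eef_pos: [0.5647, 0.2693, -0.0114]
tool_rot: [-3.141, 0.0, 1.15]
ft_force: [-0.6, -0.3, -1.8]
opening: 0.672
finger_force: 25.0
```

```bash
python3 h.py .5877 -.0007 .12 1.37 8
```

```text
t8.3 [ 0.5647  0.2693 -0.0114] [-3.141  0.     1.15 ] F [-0.6 -0.3 -1.8] open 61.8mm ff 25.0 q7 -0.50
[-0.371, 0.205, -0.205, -0.0, 0.0, -0.013]
[-0.376, 0.195, -0.205, -0.0, 0.0, -0.013]
[-0.381, 0.184, -0.205, -0.0, 0.0, -0.013]
[-0.386, 0.174, -0.205, -0.0, 0.0, -0.013]
[-0.391, 0.163, -0.205, -0.0, 0.0, -0.013]
[-0.395, 0.152, -0.205, -0.0, 0.0, -0.013]
[-0.399, 0.141, -0.205, -0.0, 0.0, -0.013]
[-0.403, 0.13, -0.205, -0.0, 0.0, -0.013]
```

>>> {"api": "arm_command", "payload": {
  "plan": [0,0,-0.1,0,0,0,0,0,-0.4,0,0,0,0,0,-0.5,0,0,0,0,0,-0.5,0,0,0,0,0,0,0,0,0]
}}

```text
clock: 8.8
eef_pos: [0.5683, 0.2702, 0.1148]
tool_rot: [3.136, -0.007, 1.15]
ft_force: [1.1, -0.7, -1.5]
opening: 0.673
finger_force: 25.0
```

```bash
python3 h.py .588 0 .1 1.37 8
```

```text
t8.8 [0.5683 0.2702 0.1148] [ 3.136 -0.007  1.15 ] F [ 1.1 -0.7 -1.5] open 61.9mm ff 25.0 q7 -0.59
[-0.373, 0.201, 0.022, 0.0, -0.0, -0.013]
[-0.378, 0.19, 0.022, 0.0, -0.0, -0.013]
[-0.383, 0.18, 0.022, 0.0, -0.0, -0.013]
[-0.388, 0.169, 0.022, 0.0, -0.0, -0.013]
[-0.393, 0.158, 0.022, 0.0, -0.0, -0.013]
[-0.397, 0.148, 0.022, 0.0, -0.0, -0.013]
[-0.401, 0.137, 0.023, 0.0, -0.0, -0.013]
[-0.404, 0.125, 0.023, 0.0, -0.0, -0.013]
```

>>> {"api": "arm_command", "payload": {
  "plan": [-0.37,0.2,0.02,0,0,-0.013,-0.38,0.19,0.02,0,0,-0.013,-0.38,0.18,0.02,0,0,-0.013,-0.39,0.17,0.02,0,0,-0.013,-0.39,0.16,0.02,0,0,-0.013,-0.4,0.15,0.02,0,0,-0.013,-0.4,0.135,0.02,0,0,-0.013,-0.4,0.125,0.02,0,0,-0.013]
}}

```text
clock: 9.6
eef_pos: [0.5841, -0.0018, 0.0956]
tool_rot: [-3.141, 0.0, 1.369]
ft_force: [0.5, -0.1, -1.3]
opening: 0.671
finger_force: 25.0
```

>>> {"api": "arm_command", "payload": {
  "plan": [0,0,0,0,0,0,0,0,0,0,0,0,0,0,0,0,0,0,0,0,0,0,0,0]
}}

```text
clock: 10.0
eef_pos: [0.5845, 0.0011, 0.0957]
tool_rot: [-3.141, -0.0, 1.37]
ft_force: [0.4, -0.3, -1.8]
opening: 0.675
finger_force: 25.0
```

```bash
python3 h.py .588 0 .066 1.37
```

```text
t10.0 [0.5845 0.0011 0.0957] [-3.141 -0.     1.37 ] F [ 0.4 -0.3 -1.8] open 62.1mm ff 25.0 q7 0.04
[-0.005, 0.046, 0.372, -0.0, -0.0, -0.0]
```

>>> {"api": "arm_command", "payload": {
  "plan": [-0.005,0.046,0.1,0,0,0,0,0,0.15,0,0,0,0,0,0.1,0,0,0,0,0,0,0,0,0,0,0,0,0,0,0]
}}

```text
clock: 10.5
eef_pos: [0.5878, -0.0017, 0.0675]
tool_rot: [-3.141, 0.0, 1.368]
ft_force: [-0.2, 0.5, -1.8]
opening: 0.674
finger_force: 25.0
```

```bash
python3 h.py .588 0 .0546 1.37; python3 - <<'E'
from v import *
out=[]
for n,(u,v,w,h) in(('side',(250,160,100,100)),('top',(225,140,120,120))):
    q=optics.camera(n);out.append(cv2.resize(cv2.cvtColor(q['pixels'],4)[v:v+h,u:u+w],(400,400),interpolation=2))
cv2.imwrite('pics/c8.png',np.hstack(out))
E
```

```text
t10.5 [ 0.5878 -0.0017  0.0675] [-3.141  0.     1.368] F [-0.2  0.5 -1.8] open 62.0mm ff 25.0 q7 0.07
[0.021, -0.002, 0.161, -0.0, 0.0, -0.001]
```

View pics/c8.png

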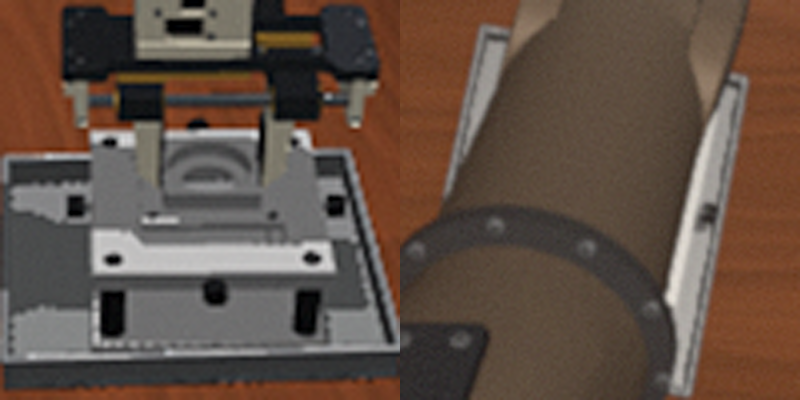

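The side crop shows the plate held level over the recess, with the block at (210,180) and the platform's front edge at y=270. It looks roughly centred. I'll correct y by 1.7 mm and lower.

>>> {"api": "arm_command", "payload": {
  "plan": [0.021,0,0.03,0,0,0,0,0,0.03,0,0,0,0,0,0.03,0,0,0,0,0,0.02,0,0,0,0,0,0,0,0,0]
}}

```text
clock: 11.1
eef_pos: [0.5885, -0.0001, 0.0592]
tool_rot: [3.142, -0.0, 1.368]
ft_force: [-1.9, -0.7, 2.4]
opening: 0.672
finger_force: 25.0
```

>>> {"api": "arm_command", "payload": {
  "plan": [0,0,0.02,0,0,0,0,0,0,0,0,0]
}}

```text
clock: 11.3
eef_pos: [0.5885, -0.0004, 0.0576]
tool_rot: [3.141, 0.0, 1.367]
ft_force: [-1.2, -1.6, 3.5]
opening: 0.669
finger_force: 25.0
```

```bash
python3 h.py .588 0 .0546 1.37
```

```text
t11.3 [ 5.885e-01 -4.000e-04  5.760e-02] [3.141 0.    1.367] F [-1.2 -1.6  3.5] open 61.5mm ff 25.0 q7 0.07
[0.004, -0.007, 0.038, 0.0, 0.0, -0.001]
```

>>> {"api": "arm_command", "payload": {
  "plan": [0,0,0.02,0,0,0,0,0,0,0,0,0]
}}

```text
clock: 11.5
eef_pos: [0.5886, -0.0004, 0.0573]
tool_rot: [3.141, -0.001, 1.368]
ft_force: [-6.8, -0.9, 18.7]
opening: 0.673
finger_force: 25.0
```

>>> {"api": "arm_command", "payload": {
  "plan": [0,0,0.02,0,0,0,0,0,0,0,0,0]
}}

```text
clock: 11.7
eef_pos: [0.5886, -0.0003, 0.0566]
tool_rot: [3.141, -0.001, 1.367]
ft_force: [-10.7, -0.9, 29.2]
opening: 0.668
finger_force: 25.5
```

>>> {"api": "arm_command", "payload": {
  "plan": [0,0,-0.04,0,0,0,0,0,0,0,0,0]
}}

```text
clock: 11.9
eef_pos: [0.5888, 0.0004, 0.0578]
tool_rot: [3.141, -0.001, 1.368]
ft_force: [-0.3, -0.2, -1.7]
opening: 0.671
finger_force: 25.1
```

```bash
python3 h.py .588 0 .0546 1.37; python3 - <<'E'
from v import *
q=optics.camera('side');i=cv2.resize(cv2.cvtColor(q['pixels'],4)[180:245,262:342],(800,650),interpolation=2)[:600]
P=lambda x,y,z:tuple(int(t) for t in (proj(q,place(np.array([[x,y,z]]),[.588,0,-.201]))[0]-[262,180])*10+5)
for z,col in((.072,(0,255,0)),(.078,(0,0,255))):
    for a,b in(((-.045,-.045),(.045,-.045)),((.045,-.045),(.045,.045)),((.045,.045),(-.045,.045)),((-.045,.045),(-.045,-.045))):cv2.line(i,P(*a,z),P(*b,z),col,1)
cv2.imwrite('pics/c9.png',i)
E
```

```text
t11.9 [5.888e-01 4.000e-04 5.780e-02] [ 3.141e+00 -1.000e-03  1.368e+00] F [-0.3 -0.2 -1.7] open 61.7mm ff 25.1 q7 0.07
[-0.007, -0.009, 0.04, 0.0, -0.0, -0.001]
```

View pics/c9.png

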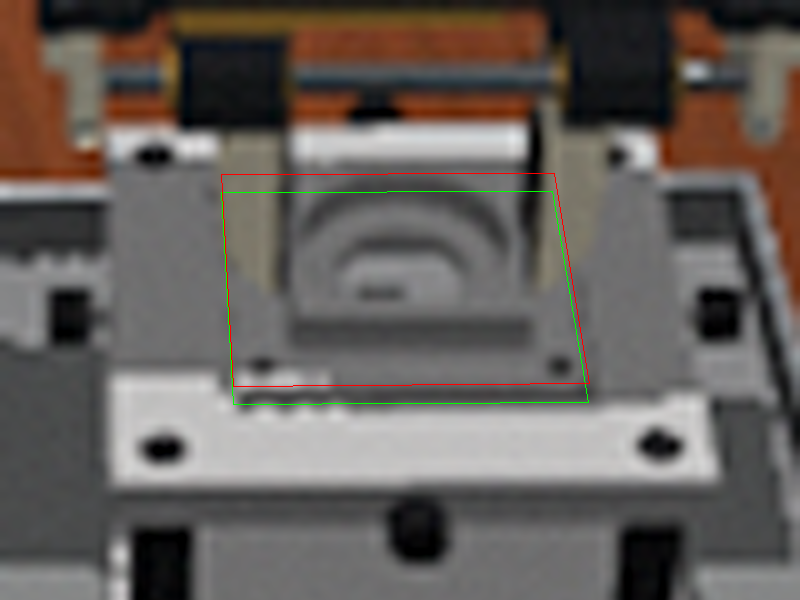

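```bash
python3 - <<'E'
from v import *
q=optics.camera('side')
g=cv2.resize(cv2.cvtColor(q['pixels'],cv2.COLOR_RGB2GRAY)[180:245,262:342],(800,650),interpolation=cv2.INTER_CUBIC)
for x in(400,450,500):print(x,[(y,int(g[y,x-10:x+10].mean())) for y in range(290,425,5)])
P=lambda x,y,z:((proj(q,place(np.array([[x,y,z]]),[.5888,.0015,-.201]))[0]-[262,180])*10+5).round(0).tolist()
for z0 in(.066,.069,.072):print(z0,'block top/bot near',P(.01,-.031,z0+.018),P(.01,-.031,z0+.006),'plate edge top/bot',P(.01,-.045,z0+.006),P(.01,-.045,z0))
print('recess near edge',P(.01,-.048,.072),'far',P(.01,.048,.072),'outer near',P(.01,-.075,.072))
E
```

```text
400 [(290, 100), (295, 94), (300, 104), (305, 114), (310, 112), (315, 101), (320, 87), (325, 74), (330, 69), (335, 71), (340, 72), (345, 80), (350, 91), (355, 103), (360, 110), (365, 114), (370, 116), (375, 114), (380, 111), (385, 100), (390, 79), (395, 69), (400, 79), (405, 108), (410, 145), (415, 179), (420, 194)]
450 [(290, 130), (295, 128), (300, 125), (305, 118), (310, 110), (315, 96), (320, 79), (325, 67), (330, 65), (335, 70), (340, 72), (345, 79), (350, 91), (355, 104), (360, 113), (365, 117), (370, 118), (375, 114), (380, 110), (385, 99), (390, 76), (395, 67), (400, 80), (405, 113), (410, 149), (415, 181), (420, 196)]
500 [(290, 112), (295, 112), (300, 115), (305, 114), (310, 109), (315, 96), (320, 79), (325, 67), (330, 67), (335, 72), (340, 73), (345, 80), (350, 91), (355, 104), (360, 112), (365, 115), (370, 117), (375, 114), (380, 110), (385, 98), (390, 75), (395, 66), (400, 80), (405, 113), (410, 148), (415, 180), (420, 196)]
0.066 block top/bot near [450.0, 328.0] [447.0, 364.0] plate edge top/bot [452.0, 399.0] [450.0, 417.0]
0.069 block top/bot near [450.0, 318.0] [448.0, 355.0] plate edge top/bot [452.0, 390.0] [451.0, 408.0]
0.072 block top/bot near [451.0, 309.0] [449.0, 346.0] plate edge top/bot [453.0, 381.0] [452.0, 399.0]
recess near edge [453.0, 407.0] far [425.0, 182.0] outer near [461.0, 476.0]
```

```bash
python3 - <<'E'
from v import *
from scipy.ndimage import map_coordinates as mc
print(monitor.state()['moment'].round(2))
def prof(n,f,p,size,z,lab):
    q=optics.camera(n) if f is None else cams[n]
    im=cv2.imread(f,0).astype(float) if f else cv2.cvtColor(q['pixels'],7).astype(float)
    t=np.linspace(-.6,.6,60)*size/2
    for nm,nx in(('+x',(1,0)),('-x',(-1,0)),('+y',(0,1)),('-y',(0,-1))):
        ds=np.arange(-.008,.0085,.001);v=[]
        for d in ds:
            L=size/2+d;pts=np.array([[nx[0]*L-nx[1]*s,nx[1]*L+nx[0]*s,0] for s in t]);uv=proj(q,place(pts,p,z))
            v.append(np.median(mc(im,[uv[:,1],uv[:,0]],order=1)))
        print(lab,n,nm,np.round(v).astype(int).tolist())
cams={n:optics.camera(n) for n in('side','top')}
for n in cams:
    prof(n,f'pics/{n}0.png',[.588,0,-.201],.15,.072,'outer')
    prof(n,f'pics/{n}0.png',[.588,0,-.201],.096,.072,'recess')
E
```

```text
[-0.08  0.09  0.06]
outer side +x [191, 192, 193, 194, 195, 191, 183, 171, 156, 139, 115, 89, 80, 74, 76, 76, 77]
outer side -x [191, 191, 192, 193, 194, 193, 188, 183, 171, 159, 147, 133, 120, 106, 91, 75, 81]
outer side +y [195, 195, 196, 198, 199, 189, 174, 159, 144, 130, 116, 104, 91, 75, 64, 66, 68]
outer side -y [193, 195, 195, 193, 190, 185, 179, 164, 148, 130, 112, 100, 85, 71, 68, 69, 71]
recess side +x [195, 197, 196, 192, 182, 169, 159, 154, 156, 163, 179, 192, 194, 193, 192, 191, 191]
recess side -x [171, 185, 191, 196, 195, 193, 191, 186, 181, 181, 182, 184, 188, 191, 192, 192, 191]
recess side +y [125, 105, 85, 66, 62, 85, 108, 131, 154, 166, 175, 184, 193, 199, 198, 196, 194]
recess side -y [195, 193, 192, 192, 192, 191, 191, 191, 191, 191, 191, 191, 191, 191, 191, 191, 191]
outer top +x [204, 204, 204, 202, 200, 195, 187, 179, 170, 164, 159, 156, 155, 155, 155, 155, 155]
outer top -x [218, 218, 219, 219, 219, 217, 212, 202, 187, 170, 152, 140, 140, 147, 156, 162, 162]
outer top +y [209, 209, 209, 207, 202, 194, 185, 175, 167, 161, 159, 157, 157, 158, 158, 158, 158]
outer top -y [212, 212, 212, 212, 212, 213, 212, 208, 202, 195, 185, 176, 169, 164, 162, 162, 162]
recess top +x [207, 206, 202, 194, 183, 174, 172, 176, 183, 191, 198, 203, 205, 205, 205, 205, 205]
recess top -x [215, 215, 215, 216, 216, 216, 216, 216, 216, 216, 216, 217, 216, 216, 217, 217, 217]
recess top +y [210, 211, 210, 207, 204, 202, 200, 201, 204, 206, 208, 209, 210, 209, 210, 210, 210]
recess top -y [185, 195, 203, 208, 211, 212, 211, 208, 204, 200, 200, 203, 206, 209, 211, 211, 212]
```

>>> {"api": "arm_command", "payload": {
  "plan": [0.03,0,0,0,0,0,0.03,0,0,0,0,0,0,0,0,0,0,0,0,0,0,0,0,0]
}}

```text
clock: 12.5
eef_pos: [0.5894, 0.0049, 0.0575]
tool_rot: [-3.142, 0.0, 1.368]
ft_force: [0.1, -0.2, -1.9]
opening: 0.669
finger_force: 25.1
```

>>> {"api": "arm_command", "payload": {
  "plan": [-0.06,0,0,0,0,0,-0.03,0,0,0,0,0,-0.03,0,0,0,0,0,0,0,0,0,0,0,0,0,0,0,0,0]
}}

```text
clock: 13.0
eef_pos: [0.5875, -0.0048, 0.0576]
tool_rot: [3.142, -0.0, 1.368]
ft_force: [0.0, -0.4, -1.7]
opening: 0.673
finger_force: 25.1
```

>>> {"api": "arm_command", "payload": {
  "plan": [0.06,0,0,0,0,0,0,0,0,0,0,0,0,0,0.02,0,0,0,0,0,0,0,0,0]
}}

```text
clock: 13.4
eef_pos: [0.5888, 0.0009, 0.0568]
tool_rot: [3.141, -0.001, 1.369]
ft_force: [-2.3, 2.2, 9.4]
opening: 0.669
finger_force: 25.2
```

```bash
python3 -c "
from plant import monitor;s=monitor.state();print(s['eef_pos'].round(4),s['ft_force'].round(2),s['moment'].round(3))"
```

```text
[0.5888 0.0009 0.0568] [-2.31  2.21  9.44] [0.414 0.855 0.015]
```

>>> {"api": "arm_command", "payload": {
  "plan": [0,0,0.015,0,0,0,0,0,0,0,0,0]
}}

```text
clock: 13.6
eef_pos: [0.5888, 0.0009, 0.0567]
tool_rot: [3.141, -0.002, 1.369]
ft_force: [-7.7, 2.7, 23.1]
opening: 0.673
finger_force: 25.4
```

```bash
python3 -c "
from plant import monitor;s=monitor.state();print(s['eef_pos'].round(4),s['ft_force'].round(2),s['moment'].round(3))"
```

```text
[0.5888 0.0009 0.0567] [-7.7   2.67 23.06] [0.564 2.007 0.12 ]
```

Moments while pressing put the contact on the plate's -x edge, so it needs to go +x. I'll ease the load and slide it +x in 1 mm steps, watching for the drop.

>>> {"api": "arm_command", "payload": {
  "plan": [0,0.015,-0.015,0,0,0,0,0.015,0,0,0,0,0,0,0,0,0,0]
}}

```text
clock: 13.9
eef_pos: [0.5901, 0.0003, 0.0567]
tool_rot: [-3.14, -0.001, 1.368]
ft_force: [-8.3, 2.3, 14.3]
opening: 0.676
finger_force: 25.3
```

>>> {"api": "arm_command", "payload": {
  "plan": [0,0.015,0,0,0,0,0,0,0,0,0,0]
}}

```text
clock: 14.1
eef_pos: [0.5901, 0.0003, 0.0567]
tool_rot: [-3.138, -0.001, 1.368]
ft_force: [-11.6, 3.2, 19.1]
opening: 0.671
finger_force: 25.7
```

```bash
python3 -c "
from plant import monitor;s=monitor.state();print(s['eef_pos'].round(4),s['ft_force'].round(2),s['moment'].round(3))"
```

```text
[5.901e-01 3.000e-04 5.670e-02] [-11.59   3.25  19.13] [6.580e-01 2.585e+00 2.000e-03]
```

>>> {"api": "arm_command", "payload": {
  "plan": [0,-0.03,-0.05,0,0,0,0,0,0,0,0,0,0,0,0,0,0,0]
}}

```text
clock: 14.4
eef_pos: [0.5899, -0.0002, 0.0598]
tool_rot: [3.141, 0.0, 1.368]
ft_force: [-0.2, -0.6, -1.2]
opening: 0.674
finger_force: 25.2
```

```bash
python3 -c "
from plant import monitor;s=monitor.state();print(s['eef_pos'].round(4),s['tool_rot'].round(3),s['ft_force'].round(2),s['moment'].round(3))
from v import *
ims=[cv2.cvtColor(optics.camera('side')['pixels'],4).astype(float) for _ in range(6)]
i=np.mean(ims,0)[183:243,262:342];i=(255*(i/255)**.55).clip(0,255).astype(np.uint8)
cv2.imwrite('pics/c10.png',cv2.resize(i,(800,600),interpolation=2))"
```

```text
[ 5.899e-01 -2.000e-04  5.980e-02] [3.141 0.    1.368] [-0.16 -0.63 -1.21] [-0.101  0.056  0.022]
```

View pics/c10.png

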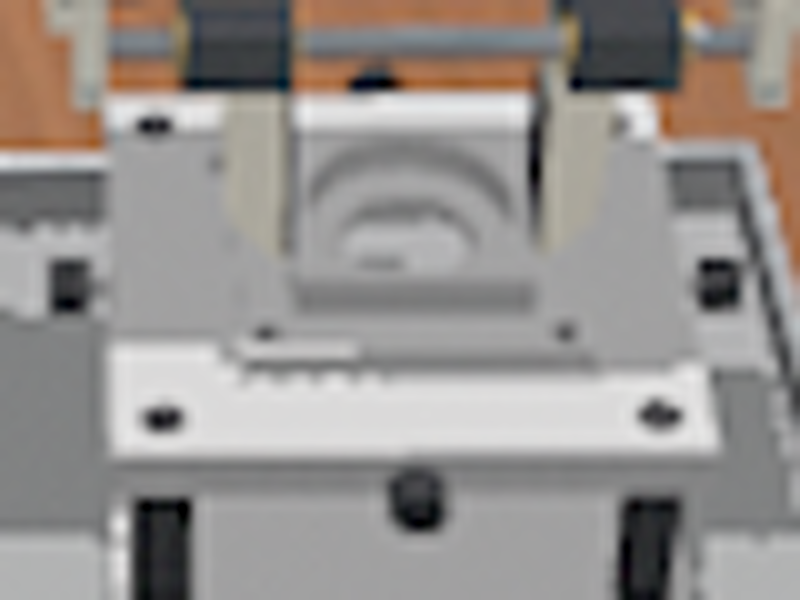

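The plate's near edge spans x = 235-600 (centre 417). The platform's centre line there is at about 405, so the plate sits about 3 mm too far +x, which agrees with the -x reaction force. I'll shift -2.7 mm and lower.

>>> {"api": "arm_command", "payload": {
  "plan": [-0.005,-0.035,0,0,0,0,0,0,0.02,0,0,0,0,0,0.02,0,0,0,0,0,0,0,0,0]
}}

```text
clock: 15.1
eef_pos: [0.5867, 0.0, 0.0568]
tool_rot: [-3.141, -0.0, 1.368]
ft_force: [-0.6, 0.4, 0.1]
opening: 0.67
finger_force: 25.3
```

>>> {"api": "arm_command", "payload": {
  "plan": [0,0,0.015,0,0,0,0,0,0,0,0,0]
}}

```text
clock: 15.3
eef_pos: [0.5868, 0.0001, 0.0567]
tool_rot: [-3.142, -0.001, 1.368]
ft_force: [-6.6, 1.1, 14.8]
opening: 0.672
finger_force: 25.5
```

```bash
python3 -c "
from plant import monitor;s=monitor.state();print(s['eef_pos'].round(4),s['tool_rot'].round(3),s['ft_force'].round(2),s['moment'].round(3))"
```

```text
[5.868e-01 1.000e-04 5.670e-02] [-3.142e+00 -1.000e-03  1.368e+00] [-6.62  1.11 14.82] [0.107 1.634 0.006]
```

```bash
python3 - <<'E'
from v import *
q=optics.camera('side');a=1.368;y=np.array([np.sin(a),-np.cos(a),0]);x=np.array([np.cos(a),np.sin(a),0])
p=np.array([.5899,-.0002,0])
for z in(.072,.075,.078,.081,.084,.087):
    print(z,[((proj(q,[p+[0,.001,z]+e*.034*y-.0095*x])[0]-[262,183])*10+5).round().tolist() for e in(-1,1)],'block top near corners',[((proj(q,[p+[0,.001,z+.0105]+e*.031*y-.031*x])[0]-[262,183])*10+5).round().tolist() for e in(-1,1)],'bot',[((proj(q,[p+[0,.001,z-.0015]+e*.031*y-.031*x])[0]-[262,183])*10+5).round().tolist() for e in(-1,1)])
E
```

```text
0.072 [[277.0, 285.0], [538.0, 283.0]] block top near corners [[293.0, 304.0], [537.0, 303.0]] bot [[292.0, 341.0], [533.0, 340.0]]
0.075 [[277.0, 275.0], [538.0, 274.0]] block top near corners [[294.0, 295.0], [537.0, 294.0]] bot [[292.0, 332.0], [534.0, 331.0]]
0.078 [[277.0, 266.0], [539.0, 265.0]] block top near corners [[294.0, 286.0], [538.0, 285.0]] bot [[293.0, 323.0], [535.0, 321.0]]
0.081 [[278.0, 257.0], [540.0, 256.0]] block top near corners [[294.0, 276.0], [539.0, 275.0]] bot [[293.0, 314.0], [536.0, 312.0]]
0.084 [[278.0, 248.0], [541.0, 247.0]] block top near corners [[295.0, 267.0], [540.0, 266.0]] bot [[293.0, 304.0], [537.0, 303.0]]
0.087 [[278.0, 239.0], [541.0, 237.0]] block top near corners [[295.0, 258.0], [540.0, 256.0]] bot [[294.0, 295.0], [537.0, 294.0]]
```

Comparing block edges at known rim height puts the plate about 2 mm low in y, and the reported pose drifts a few mm with posture. I'll ease the load, slide +y 2 mm, then press again.

>>> {"api": "arm_command", "payload": {
  "plan": [0.01,0,-0.008,0,0,0,0.01,0,0,0,0,0,0.01,0,0,0,0,0,0,0,0,0,0,0,0,0,0,0,0,0]
}}

```text
clock: 15.85
eef_pos: [0.5873, 0.0007, 0.0568]
tool_rot: [3.141, 0.001, 1.367]
ft_force: [-2.3, -4.4, 8.6]
opening: 0.668
finger_force: 25.5
```

>>> {"api": "arm_command", "payload": {
  "plan": [0.01,0,0.005,0,0,0,0.01,0,0,0,0,0,0,0,0,0,0,0]
}}

```text
clock: 16.15
eef_pos: [0.5879, 0.0015, 0.0567]
tool_rot: [3.14, 0.002, 1.366]
ft_force: [-3.2, -5.8, 12.3]
opening: 0.672
finger_force: 25.7
```

```bash
python3 -c "
from plant import monitor;s=monitor.state();print(s['eef_pos'].round(4),s['tool_rot'].round(3),s['ft_force'].round(2),s['moment'].round(3))"
```

```text
[0.5879 0.0015 0.0567] [3.140e+00 2.000e-03 1.366e+00] [-3.25 -5.83 12.32] [-1.35   1.284  0.178]
```

>>> {"api": "arm_command", "payload": {
  "plan": [0,0.015,-0.005,0,0,0,0,0.015,0,0,0,0,0,0,0,0,0,0]
}}

```text
clock: 16.45
eef_pos: [0.5889, 0.0021, 0.0567]
tool_rot: [-3.14, 0.001, 1.367]
ft_force: [-7.4, -4.2, 13.6]
opening: 0.671
finger_force: 25.8
```

>>> {"api": "arm_command", "payload": {
  "plan": [0,0.015,0,0,0,0,0,0.015,0,0,0,0,0,0,0,0,0,0]
}}

```text
clock: 16.75
eef_pos: [0.5906, 0.0022, 0.0567]
tool_rot: [-3.139, 0.0, 1.367]
ft_force: [-11.1, -2.0, 16.5]
opening: 0.672
finger_force: 25.9
```

```bash
python3 -c "
from plant import monitor;s=monitor.state();print(s['eef_pos'].round(4),s['tool_rot'].round(3),s['ft_force'].round(2),s['moment'].round(3))"
```

```text
[0.5906 0.0022 0.0567] [-3.139  0.     1.367] [-11.08  -2.    16.49] [-0.438  2.291  0.071]
```

```bash
python3 - <<'E'
from v import *
from scipy.ndimage import gaussian_filter1d
q=optics.camera('side');g=np.mean([cv2.cvtColor(optics.camera('side')['pixels'],7).astype(float) for _ in range(8)],0)
def edge(name,a,b,z,c,half=.004,cols=24,lo=-6,hi=6):
    # refine edge rows along the segment a-b (platform axes), returns slope and offset against prediction in px
    P=np.array([[a[0]+(b[0]-a[0])*t,a[1]+(b[1]-a[1])*t,0] for t in np.linspace(0,1,cols)]);uv=proj(q,place(P,c,z));out=[]
    for u,v in uv:
        r=np.arange(lo,hi,.1);pr=cv2.remap(g.astype(np.float32),np.full((1,len(r)),u,np.float32),(v+r)[None].astype(np.float32),1)[0]
        d=np.gradient(gaussian_filter1d(pr,6));out.append(r[np.argmin(d)] if name[0]=='-' else r[np.argmax(d)])
    o=np.array(out);k=abs(o-np.median(o))<1;L=np.hypot(b[0]-a[0],b[1]-a[1]);s=np.polyfit(np.linspace(0,1,cols)[k],o[k],1)
    print(name,'off px',np.median(o).round(2),'n',k.sum(),'end-to-end px',s[0].round(2),'len mm',L*1e3)
c=[.588,0,-.201];p=[.5906,.0022,-.2]
edge('-platform near',(-.06,-.075),(.06,-.075),.072,c)
edge('-block top near',(-.026,-.031),(.026,-.031),.090,p,lo=-4,hi=4)
edge('-plate top near',(-.005,-.045),(.04,-.045),.078,p,lo=-4,hi=4)
edge('+recess near bright',(-.005,-.048),(.04,-.048),.072,c,lo=-4,hi=4)
for y in(-.075,-.045,0):print([np.diff(proj(q,place(np.array([[0,y,.072],[d,y+e,.072+f]]),c)),axis=0)[0].round(2).tolist() for d,e,f in((.01,0,0),(0,.01,0),(0,0,.01))])
E
```

```text
-platform near off px 0.3 n 22 end-to-end px -0.31 len mm 120.0
-block top near off px 0.8 n 20 end-to-end px -0.23 len mm 52.0
-plate top near off px 0.65 n 21 end-to-end px 0.3 len mm 45.0
+recess near bright off px -0.3 n 24 end-to-end px 0.44 len mm 45.0
[[4.04, -0.03], [-0.29, -2.61], [0.2, -3.1]]
[[3.94, -0.03], [-0.28, -2.5], [0.19, -3.07]]
[[3.81, -0.02], [-0.26, -2.33], [0.17, -3.03]]
```

>>> {"api": "arm_command", "payload": {
  "plan": [0,0.02,-0.005,0,0,0,0,0.02,0,0,0,0,0,0,0,0,0,0]
}}

```text
clock: 17.5
eef_pos: [0.5904, 0.0022, 0.0565]
tool_rot: [-3.132, 0.0, 1.367]
ft_force: [-20.6, 1.3, 22.7]
opening: 0.668
finger_force: 30.0
```

>>> {"api": "arm_command", "payload": {
  "plan": [0,0.02,0,0,0,0,0,0.015,0,0,0,0,0,0,0,0,0,0]
}}

```text
clock: 17.8
eef_pos: [0.5904, 0.0023, 0.0564]
tool_rot: [-3.127, -0.0, 1.367]
ft_force: [-31.3, 1.5, 32.2]
opening: 0.672
finger_force: 35.9
```

```bash
python3 -c "
from plant import monitor;s=monitor.state();print(s['eef_pos'].round(4),s['tool_rot'].round(3),s['ft_force'].round(2),s['moment'].round(3))"
```

```text
[0.5904 0.0023 0.0564] [-3.127 -0.     1.367] [-31.29   1.5   32.17] [0.362 6.335 0.101]
```

>>> {"api": "arm_command", "payload": {
  "plan": [0,-0.06,0,0,0,0,0,-0.03,0,0,0,0,0,0,-0.01,0,0,0,0,0,0,0,0,0]
}}

```text
clock: 18.2
eef_pos: [0.5907, 0.0032, 0.0571]
tool_rot: [-3.141, 0.0, 1.368]
ft_force: [-3.3, -1.6, 1.8]
opening: 0.668
finger_force: 30.0
```

>>> {"api": "arm_command", "payload": {
  "plan": [0.03,0,0,0,0,0,0.02,0,0,0,0,0,0,0,0,0,0,0]
}}

```text
clock: 18.5
eef_pos: [0.5914, 0.0068, 0.0571]
tool_rot: [-3.14, 0.001, 1.368]
ft_force: [-4.2, -3.1, 3.3]
opening: 0.672
finger_force: 30.3
```

>>> {"api": "arm_command", "payload": {
  "plan": [-0.04,0,0,0,0,0,-0.04,0,0,0,0,0,-0.03,0,0,0,0,0,0,0,0,0,0,0]
}}

```text
clock: 18.9
eef_pos: [0.5896, -0.0017, 0.057]
tool_rot: [-3.141, 0.0, 1.368]
ft_force: [-3.9, 1.7, -2.5]
opening: 0.671
finger_force: 29.7
```

>>> {"api": "arm_command", "payload": {
  "plan": [0,0,-0.03,0,0,0,0.035,-0.025,0,0,0,0,0.035,-0.02,0,0,0,0,0,0,0.02,0,0,0,0,0,0.02,0,0,0,0,0,0,0,0,0]
}}

```text
clock: 19.5
eef_pos: [0.5884, 0.0049, 0.057]
tool_rot: [3.141, -0.001, 1.368]
ft_force: [-0.5, 1.6, 2.8]
opening: 0.669
finger_force: 29.9
```

```bash
python3 -c "
from plant import monitor;s=monitor.state();print(s['eef_pos'].round(4),s['tool_rot'].round(3),s['ft_force'].round(2),s['moment'].round(3))"
```

```text
[0.5884 0.0049 0.057 ] [ 3.141e+00 -1.000e-03  1.368e+00] [-0.53  1.65  2.77] [ 0.285  0.284 -0.019]
```

>>> {"api": "arm_command", "payload": {
  "plan": [0,-0.015,0.01,0,0,0,0,-0.015,0,0,0,0,0,0,0,0,0,0]
}}

```text
clock: 19.8
eef_pos: [0.5878, 0.0049, 0.057]
tool_rot: [3.137, -0.001, 1.368]
ft_force: [3.5, -0.3, 5.9]
opening: 0.674
finger_force: 29.9
```

>>> {"api": "arm_command", "payload": {
  "plan": [0,-0.015,0,0,0,0,0,-0.015,0,0,0,0,0,0,0,0,0,0]
}}

```text
clock: 20.1
eef_pos: [0.5855, 0.005, 0.057]
tool_rot: [3.137, -0.0, 1.367]
ft_force: [4.4, -0.7, 5.1]
opening: 0.673
finger_force: 29.9
```

```bash
python3 -c "
from plant import monitor;s=monitor.state();print(s['eef_pos'].round(4),s['tool_rot'].round(3),s['ft_force'].round(2),s['moment'].round(3))"
```

```text
[0.5855 0.005  0.057 ] [ 3.137 -0.     1.367] [ 4.35 -0.68  5.1 ] [-0.153 -0.479 -0.045]
```

```bash
python3 -c "
from v import *
q=optics.camera('side')
i=np.mean([cv2.cvtColor(optics.camera('side')['pixels'],4).astype(float) for _ in range(12)],0).astype(np.uint8)[185:233,266:338]
i=cv2.resize(i,(792,528),interpolation=cv2.INTER_CUBIC)
l=cv2.cvtColor(i,cv2.COLOR_BGR2LAB);l[...,0]=cv2.createCLAHE(4,(3,4)).apply(l[...,0]);i=cv2.cvtColor(l,cv2.COLOR_LAB2BGR)
P=lambda x,y,z:tuple(int(t) for t in (proj(q,place(np.array([[x,y,z]]),[.588,0,-.196]))[0]-[266,185]+.5)*11)
for sx in(-1,1):
  for sy in(-1,1):
    cv2.circle(i,P(sx*.048,sy*.048,.072),3,(0,0,255),-1)
    cv2.circle(i,P(sx*.075,sy*.075,.072),3,(0,255,0),-1)
cv2.imwrite('pics/c11.png',i)"
```

```text
(no output)
```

View pics/c11.png

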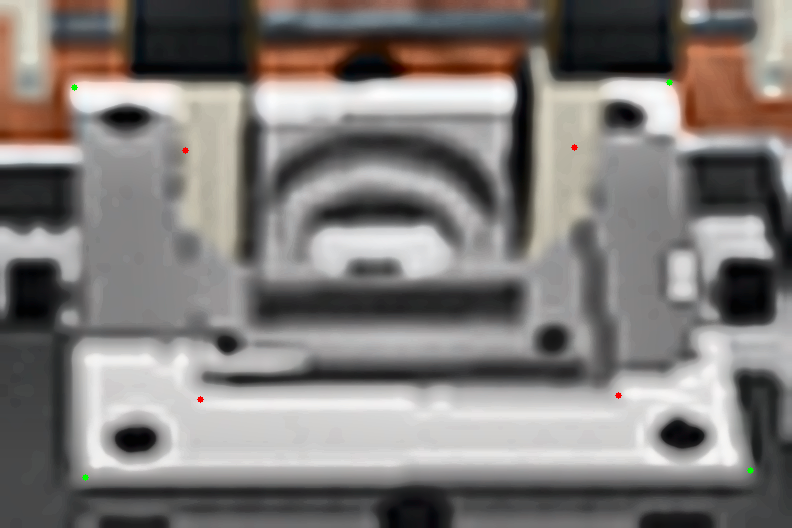

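>>> {"api": "arm_command", "payload": {
  "plan": [0,0,-0.1,0,0,0,0.15,0.03,0,0,0,0,0.15,0,0,0,0,0,0,0,0.05,0,0,0,0,0,0,0,0,0,0,0,0,0,0,0]
}}

```text
clock: 21.35
eef_pos: [0.5897, 0.0284, 0.0593]
tool_rot: [-3.141, 0.001, 1.368]
ft_force: [0.0, -0.1, -2.2]
opening: 0.674
finger_force: 29.3
```

>>> {"api": "arm_command", "payload": {
  "plan": [0,0,0.02,0,0,0,0,0,0,0,0,0]
}}

```text
clock: 21.55
eef_pos: [0.5899, 0.0281, 0.0584]
tool_rot: [-3.141, 0.0, 1.367]
ft_force: [-2.2, -0.4, 4.9]
opening: 0.676
finger_force: 29.6
```

>>> {"api": "arm_command", "payload": {
  "plan": [0,0,0.02,0,0,0,0,0,0,0,0,0]
}}

```text
clock: 21.75
eef_pos: [0.5899, 0.0279, 0.0578]
tool_rot: [-3.141, -0.001, 1.367]
ft_force: [-5.5, 0.1, 16.0]
opening: 0.669
finger_force: 32.4
```

```bash
python3 -c "
from plant import monitor;s=monitor.state();print(s['eef_pos'].round(4),s['tool_rot'].round(3),s['ft_force'].round(2),s['moment'].round(3))"
```

```text
[0.5899 0.0279 0.0578] [-3.141e+00 -1.000e-03  1.367e+00] [-5.54  0.07 15.97] [0.187 1.552 0.037]
```

>>> {"api": "arm_command", "payload": {
  "plan": [0,0,-0.3,0,0,0,0,0,-0.4,0,0,0,0.4,-0.13,0,0,0,0,0.45,-0.15,0,0,0,0,0.45,-0.15,0,0,0,0,0.45,-0.15,0,0,0,0,0.4,-0.13,0,0,0,0,0,0,0,0,0,0]
}}

```text
clock: 22.55
eef_pos: [0.5676, 0.2149, 0.1118]
tool_rot: [-3.14, -0.002, 1.375]
ft_force: [-0.3, -0.3, -1.1]
opening: 0.672
finger_force: 27.6
```

```bash
python3 h.py .57 .2 .0 1.368; python3 -c "
from v import *
for n in('side','top'):
  q=optics.camera(n);z=monitor.state()['eef_pos'];print(n,fit(q,'insert_plate',[.57,z[1],-.2],z[2]+.0125,True))"
```

```text
t22.6 [0.5676 0.2149 0.1118] [-3.140e+00 -2.000e-03  1.375e+00] F [-0.3 -0.3 -1.1] open 61.8mm ff 27.6 q7 -0.32
[-0.18, 0.068, 1.397, -0.001, -0.001, 0.003]
side (array([ 0.56853533,  0.21641137, -0.20475275]), np.float64(0.7903701125420582))
top (array([ 0.56814082,  0.21554482, -0.21367346]), np.float64(0.7364337762537505))
```

>>> {"api": "arm_command", "payload": {
  "plan": [0,0,0.4,0,0,0,0,0,0.5,0,0,0,0,0,0.35,0,0,0,0,0,0.1,0,0,0,0,0,0,0,0,0,0,0,0,0,0,0]
}}

```text
clock: 23.25
eef_pos: [0.5706, 0.2079, 0.0059]
tool_rot: [3.14, -0.001, 1.367]
ft_force: [0.6, 0.1, -2.0]
opening: 0.674
finger_force: 27.6
```

>>> {"api": "arm_command", "payload": {
  "plan": [0,0,0.05,0,0,0,0,0,0.05,0,0,0,0,0,0,0,0,0]
}}

```text
clock: 23.55
eef_pos: [0.5692, 0.2088, -0.0033]
tool_rot: [3.142, -0.0, 1.368]
ft_force: [-0.0, 0.2, -0.7]
opening: 0.675
finger_force: 27.6
```

>>> {"api": "arm_command", "payload": {
  "plan": [0,0,0.05,0,0,0,0,0,0.03,0,0,0,0,0,0,0,0,0]
}}

```text
clock: 23.85
eef_pos: [0.5698, 0.2091, -0.0097]
tool_rot: [3.141, -0.001, 1.368]
ft_force: [-0.1, 0.8, 2.5]
opening: 0.673
finger_force: 25.0
```

>>> {"api": "arm_command", "payload": {
  "plan": [0,0,0.03,0,0,0,0,0,0,0,0,0]
}}

```text
clock: 24.05
eef_pos: [0.5701, 0.2092, -0.0118]
tool_rot: [3.14, -0.001, 1.368]
ft_force: [1.8, 3.1, 4.2]
opening: 0.672
finger_force: 25.0
```

```bash
python3 -c "
from plant import monitor;s=monitor.state();print(s['eef_pos'].round(4),s['tool_rot'].round(3),s['ft_force'].round(2),s['moment'].round(3))"
```

```text
[ 0.5701  0.2092 -0.0118] [ 3.140e+00 -1.000e-03  1.368e+00] [1.83 3.13 4.15] [ 0.37  -0.025 -0.066]
```

Contact started at -9.7 mm and the plate then pivoted flat by -11.8 mm, so it had been tilted in the grip. I'll release, let it lie flat, and regrip lower and firmer.

>>> {"api": "arm_command", "payload": {
  "plan": [0,0,0,0,0,0,0,0,0,0,0,0,0,0,0,0,0,0],
  "gripper": 0.6
}}

```text
clock: 24.35
eef_pos: [0.5689, 0.2082, -0.0126]
tool_rot: [-3.141, 0.001, 1.368]
ft_force: [0.0, 0.4, -0.2]
opening: 0.798
finger_force: 0.0
```

```bash
python3 h.py .5701 .2092 -.0124 1.368;python3 -c "
from plant import monitor;s=monitor.state();print(s['ft_force'].round(2),s['moment'].round(3))"
```

```text
t24.4 [ 0.5689  0.2082 -0.0126] [-3.141e+00  1.000e-03  1.368e+00] F [ 0.   0.4 -0.2] open 73.4mm ff 0.0 q7 -0.23
[0.016, 0.013, -0.002, -0.0, 0.0, -0.0]
[ 0.01  0.44 -0.2 ] [-0.073  0.005  0.025]
```

>>> {"api": "arm_command", "payload": {
  "plan": [0,0,0.015,0,0,0,0,0,0,0,0,0]
}}

```text
clock: 24.55
eef_pos: [0.569, 0.2082, -0.0129]
tool_rot: [-3.141, 0.0, 1.368]
ft_force: [-4.6, -0.9, 10.3]
opening: 0.801
finger_force: 5.4
```

>>> {"api": "arm_command", "payload": {
  "plan": [0,0,0,0,0,0,0,0,0,0,0,0,0,0,0,0,0,0,0,0,0,0,0,0],
  "gripper": -1,
  "squeeze": 50
}}

```text
clock: 24.95
eef_pos: [0.5698, 0.2086, -0.0128]
tool_rot: [3.141, -0.001, 1.368]
ft_force: [-0.6, -0.1, 7.0]
opening: 0.667
finger_force: 51.0
```

```bash
python3 -c "
from plant import monitor;s=monitor.state();print(s['eef_pos'].round(4),s['ft_force'].round(2),s['moment'].round(3),s['opening']*92)
from v import *
for n in('side','top'):
  q=optics.camera(n);print(n,fit(q,'insert_plate',[.5695,.2085,-.2],0,True))"
```

```text
[ 0.5698  0.2086 -0.0128] [-0.58 -0.14  7.04] [-0.134  0.303  0.023] 61.333679418737375
side (array([ 0.57114253,  0.21310961, -0.2088087 ]), np.float64(0.8963516432198938))
top (array([ 0.56882897,  0.21933331, -0.16023401]), np.float64(0.7780015214570188))
```

>>> {"api": "arm_command", "payload": {
  "plan": [0,0,-0.2,0,0,0,0,0,-0.5,0,0,0,0,0,-0.5,0,0,0,-0.4,0.14,-0.1,0,0,0,-0.5,0.16,0,0,0,0,-0.5,0.16,0,0,0,0,-0.5,0.16,0,0,0,0,-0.5,0.16,0,0,0,0]
}}

```text
clock: 25.85
eef_pos: [0.5914, 0.0063, 0.0914]
tool_rot: [-3.142, -0.0, 1.368]
ft_force: [0.8, 0.3, -2.2]
opening: 0.668
finger_force: 50.7
```

>>> {"api": "arm_command", "payload": {
  "plan": [0,0,0,0,0,0,0,0,0,0,0,0,0,0,0,0,0,0]
}}

```text
clock: 26.15
eef_pos: [0.5915, 0.0092, 0.0908]
tool_rot: [-3.141, -0.001, 1.369]
ft_force: [-0.7, 0.6, -2.6]
opening: 0.671
finger_force: 50.7
```

```bash
python3 h.py .588 .001 .064 1.37
```

```text
t26.1 [0.5915 0.0092 0.0908] [-3.141e+00 -1.000e-03  1.369e+00] F [-0.7  0.6 -2.6] open 61.7mm ff 50.7 q7 0.03
[-0.109, -0.022, 0.335, -0.0, -0.0, -0.001]
```

>>> {"api": "arm_command", "payload": {
  "plan": [-0.055,-0.011,0.15,0,0,0,-0.055,-0.011,0.13,0,0,0,0,0,0.055,0,0,0,0,0,0,0,0,0,0,0,0,0,0,0]
}}

```text
clock: 26.65
eef_pos: [0.5882, -0.0002, 0.0636]
tool_rot: [-3.141, 0.0, 1.368]
ft_force: [0.3, 0.4, -2.1]
opening: 0.672
finger_force: 50.7
```

```bash
cat > e.py <<'E'
from v import *
from scipy.ndimage import gaussian_filter1d
q=optics.camera('side');g=np.mean([cv2.cvtColor(optics.camera('side')['pixels'],7).astype(float) for _ in range(6)],0).astype(np.float32)
def edge(name,a,b,z,c,sg,lo=-4,hi=4):
    P=np.array([[a[0]+(b[0]-a[0])*t,a[1]+(b[1]-a[1])*t,0] for t in np.linspace(0,1,24)]);uv=proj(q,place(P,c,z));r=np.arange(lo,hi,.1);o=[]
    for u,v in uv:
        pr=cv2.remap(g,np.full((1,len(r)),u,np.float32),(v+r)[None].astype(np.float32),1)[0];d=sg*np.gradient(gaussian_filter1d(pr,6));o.append(r[np.argmax(d)])
    o=np.array(o);k=abs(o-np.median(o))<1;s=np.polyfit(np.linspace(0,1,24)[k],o[k],1)
    print(name,'y err mm %.1f'%(-np.median(o)/.25),'n',k.sum(),'tilt px %.2f'%s[0])
s=monitor.state();p=s['eef_pos'];z0=p[2]+.0128;c=[.588,0,-.2];pp=[p[0],p[1],-.2];print(p.round(4),s['ft_force'].round(1))
edge('platform near',(-.06,-.075),(.06,-.075),.072,c,-1)
edge('block top near',(-.026,-.031),(.026,-.031),z0+.018,pp,-1)
edge('block foot near',(-.026,-.031),(.026,-.031),z0+.006,pp,1)
edge('plate top near',(-.005,-.045),(.04,-.045),z0+.006,pp,-1)
E
python3 e.py
```

```text
[ 5.884e-01 -2.000e-04  6.400e-02] [-0.5  0.9 -2.5]
platform near y err mm -1.2 n 24 tilt px -0.17
block top near y err mm 5.4 n 24 tilt px 0.12
block foot near y err mm 4.8 n 24 tilt px 0.02
plate top near y err mm 5.6 n 22 tilt px 0.36
```

>>> {"api": "arm_command", "payload": {
  "plan": [0,0,0.03,0,0,0,0,0,0.03,0,0,0,0,0,0,0,0,0,0,0,0,0,0,0]
}}

```text
clock: 27.4
eef_pos: [0.5883, -0.0002, 0.059]
tool_rot: [3.141, -0.0, 1.368]
ft_force: [0.2, 0.2, 1.2]
opening: 0.673
finger_force: 51.2
```

>>> {"api": "arm_command", "payload": {
  "plan": [0,0,0.02,0,0,0,0,0,0,0,0,0]
}}

```text
clock: 27.6
eef_pos: [0.5883, -0.0005, 0.0579]
tool_rot: [3.141, -0.0, 1.368]
ft_force: [-3.3, -1.3, 7.9]
opening: 0.672
finger_force: 55.2
```

>>> {"api": "arm_command", "payload": {
  "plan": [0,0,0.02,0,0,0,0,0,0,0,0,0]
}}

```text
clock: 27.8
eef_pos: [0.5883, -0.0007, 0.0565]
tool_rot: [3.141, -0.0, 1.367]
ft_force: [-4.4, -0.1, 10.6]
opening: 0.666
finger_force: 58.7
```

```bash
python3 e.py; python3 -c "
from plant import monitor;s=monitor.state();print(s['ft_force'].round(2),s['moment'].round(3))"
```

```text
[ 0.5883 -0.0006  0.0566] [-3.4 -1.9 10.2]
platform near y err mm -1.2 n 24 tilt px -0.18
block top near y err mm 1.6 n 24 tilt px 0.04
block foot near y err mm 2.4 n 24 tilt px 0.17
plate top near y err mm 3.2 n 20 tilt px 0.10
[-3.42 -1.93 10.25] [0.247 0.841 0.047]
```

Contact at 59 mm matches the rim level, and the moment arm is about +50 mm in y. So the plate sits on the far rim and is about 5 mm too far +y. I'll lift, shift -y 5.5 mm, and lower again.

>>> {"api": "arm_command", "payload": {
  "plan": [0,0,-0.06,0,0,0,-0.035,0,0,0,0,0,-0.035,0,0,0,0,0,0,0,0,0,0,0,0,0,0.03,0,0,0,0,0,0.02,0,0,0,0,0,0,0,0,0]
}}

```text
clock: 28.85
eef_pos: [0.5868, -0.0056, 0.0561]
tool_rot: [-3.141, 0.0, 1.368]
ft_force: [0.3, -0.2, -1.0]
opening: 0.672
finger_force: 53.6
```

>>> {"api": "arm_command", "payload": {
  "plan": [0,0,0.02,0,0,0,0,0,0,0,0,0]
}}

```text
clock: 29.05
eef_pos: [0.587, -0.0057, 0.0548]
tool_rot: [-3.141, 0.0, 1.368]
ft_force: [1.6, 0.7, -2.3]
opening: 0.666
finger_force: 53.6
```

>>> {"api": "arm_command", "payload": {
  "plan": [0,0,0.02,0,0,0,0,0,0,0,0,0]
}}

```text
clock: 29.25
eef_pos: [0.5872, -0.0055, 0.0538]
tool_rot: [3.141, -0.001, 1.368]
ft_force: [-3.3, 1.7, 6.2]
opening: 0.666
finger_force: 52.2
```

```bash
python3 e.py; python3 -c "
from plant import monitor;s=monitor.state();print(s['ft_force'].round(2),s['moment'].round(3))"
```

```text
[ 0.5872 -0.0056  0.0539] [-1.6  1.7  5. ]
platform near y err mm -1.2 n 24 tilt px -0.17
block top near y err mm 3.2 n 24 tilt px -0.13
block foot near y err mm -12.4 n 19 tilt px 0.10
plate top near y err mm 8.0 n 19 tilt px 0.48
[-1.62  1.72  5.04] [-0.058  0.559 -0.096]
```

It dropped in freely and touches at 53.9 mm, against a predicted home of 53.2. I'll press it flat.

>>> {"api": "arm_command", "payload": {
  "plan": [0,0,0.015,0,0,0,0,0,0,0,0,0]
}}

```text
clock: 29.8
eef_pos: [0.5873, -0.0054, 0.0532]
tool_rot: [3.141, -0.001, 1.368]
ft_force: [-5.4, 3.0, 11.6]
opening: 0.671
finger_force: 52.3
```

>>> {"api": "arm_command", "payload": {
  "plan": [0,0,0.015,0,0,0,0,0,0,0,0,0]
}}

```text
clock: 30.0
eef_pos: [0.5873, -0.0054, 0.0531]
tool_rot: [3.141, -0.002, 1.368]
ft_force: [-10.3, 2.4, 25.9]
opening: 0.671
finger_force: 55.0
```

```bash
python3 -c "
from plant import monitor;s=monitor.state();print(s['eef_pos'].round(4),s['ft_force'].round(2),s['moment'].round(3))"
```

```text
[ 0.5873 -0.0054  0.0531] [-10.27   2.42  25.9 ] [ 0.132  2.306 -0.038]
```

>>> {"api": "arm_command", "payload": {
  "plan": [0,0,-0.025,0,0,0,0,0,0,0,0,0]
}}

```text
clock: 30.2
eef_pos: [0.5874, -0.0056, 0.0535]
tool_rot: [3.141, -0.001, 1.368]
ft_force: [0.3, 0.9, 3.8]
opening: 0.668
finger_force: 52.3
```

>>> {"api": "arm_command", "payload": {
  "plan": [0,0,0,0,0,0,0,0,0,0,0,0,0,0,-0.1,0,0,0,0,0,-0.25,0,0,0,0,0,0,0,0,-0.07,0,0,0,0,0,-0.07,0,0,0,0,0,-0.07,0,0,0,0,0,-0.07],
  "gripper": 0.7,
  "squeeze": 4
}}

```text
clock: 31.0
eef_pos: [0.5868, -0.0058, 0.0812]
tool_rot: [-3.141, -0.0, 1.96]
ft_force: [0.5, 0.6, 1.4]
opening: 0.851
finger_force: 0.0
```

>>> {"api": "arm_command", "payload": {
  "plan": [0,0,0,0,0,-0.07,0,0,0,0,0,-0.07,0,0,0,0,0,-0.07,0,0,0,0,0,-0.07,0,0,0,0,0,-0.07,0,0,0,0,0,-0.07,0,0,0,0,0,-0.05,0,0,0,0,0,0]
}}

```text
clock: 31.8
eef_pos: [0.5868, -0.0062, 0.0811]
tool_rot: [-3.141, -0.001, 2.94]
ft_force: [0.1, -0.1, -0.9]
opening: 0.849
finger_force: 0.0
```

```bash
python3 h.py .5873 -.0054 .056 2.939; python3 - <<'E'
from v import *
out=[]
for n,(u,v,w,h) in(('side',(258,175,90,67)),('top',(225,140,120,90))):
    q=optics.camera(n);out.append(cv2.resize(cv2.cvtColor(q['pixels'],4)[v:v+h,u:u+w],(400,298),interpolation=2))
cv2.imwrite('pics/c12.png',np.hstack(out))
E
```

```text
t31.8 [ 0.5868 -0.0062  0.0811] [-3.141e+00 -1.000e-03  2.940e+00] F [ 0.1 -0.1 -0.9] open 78.1mm ff 0.0 q7 1.36
[-0.005, 0.011, 0.313, -0.0, -0.0, 0.0]
```

>>> {"api": "arm_command", "payload": {
  "plan": [-0.005,0.01,0.15,0,0,0,0,0,0.12,0,0,0,0,0,0.04,0,0,0,0,0,0,0,0,0]
}}

```text
clock: 32.3
eef_pos: [0.5869, -0.005, 0.055]
tool_rot: [-3.141, -0.002, 2.938]
ft_force: [-0.7, 0.5, -0.3]
opening: 0.846
finger_force: 0.0
```

>>> {"api": "arm_command", "payload": {
  "plan": [0,0,0,0,0,0,0,0,0,0,0,0,0,0,0,0,0,0,0,0,0,0,0,0,0,0,0,0,0,0],
  "gripper": -1,
  "squeeze": 4
}}

```text
clock: 32.8
eef_pos: [0.5879, -0.0051, 0.0565]
tool_rot: [3.141, 0.001, 2.939]
ft_force: [-0.8, -0.1, 1.9]
opening: 0.67
finger_force: 4.0
```

```bash
python3 -c "
from plant import monitor;s=monitor.state();print(s['eef_pos'].round(4),s['ft_force'].round(2),s['moment'].round(3),s['opening']*92,s['finger_force'])"
```

```text
[ 0.5879 -0.0051  0.0565] [-0.81 -0.14  1.93] [ 0.049  0.016 -0.012] 61.6346429788211 4.000076204538345
```

>>> {"api": "arm_command", "payload": {
  "plan": [0,0,0,0,0,0,0,0,0,0,0,0,0,0,-0.1,0,0,0,0,0,-0.5,0,0,0,0,0,-0.5,0,0,0],
  "gripper": 0.9
}}

```text
clock: 33.3
eef_pos: [0.5868, -0.0052, 0.1449]
tool_rot: [-3.141, -0.002, 2.939]
ft_force: [1.2, -0.6, 0.4]
opening: 0.948
finger_force: 0.0
```

```bash
python3 h.py .4977 -.431 .13 3.14 12; python3 - <<'E'
from v import *
q=optics.camera('top')
E
```

```text
t33.3 [ 0.5868 -0.0052  0.1449] [-3.141e+00 -2.000e-03  2.939e+00] F [ 1.2 -0.6  0.4] open 87.2mm ff 0.0 q7 1.34
[0.001, -0.453, 0.016, -0.0, -0.0, -0.008]
[0.009, -0.453, 0.016, -0.0, -0.0, -0.008]
[0.017, -0.453, 0.016, -0.0, -0.0, -0.008]
[0.024, -0.453, 0.016, -0.0, -0.0, -0.008]
[0.032, -0.452, 0.016, -0.0, -0.0, -0.008]
[0.039, -0.451, 0.016, -0.0, -0.0, -0.008]
[0.047, -0.451, 0.016, -0.0, -0.0, -0.008]
[0.055, -0.45, 0.016, -0.0, -0.0, -0.008]
[0.062, -0.449, 0.016, -0.0, -0.0, -0.008]
[0.07, -0.448, 0.016, -0.0, -0.0, -0.008]
[0.077, -0.447, 0.016, -0.0, -0.0, -0.008]
[0.085, -0.445, 0.016, -0.0, -0.0, -0.008]
```

>>> {"api": "arm_command", "payload": {
  "plan": [0,-0.5,0,0,0,-0.01,0.01,-0.5,0,0,0,-0.01,0.02,-0.5,0,0,0,-0.01,0.03,-0.5,0,0,0,-0.01,0.03,-0.5,0,0,0,-0.01,0.04,-0.5,0,0,0,-0.01,0.05,-0.5,0,0,0,-0.01,0.06,-0.5,0.02,0,0,-0.01]
}}

```text
clock: 34.15
eef_pos: [0.527, -0.3218, 0.1433]
tool_rot: [-3.141, 0.001, 3.107]
ft_force: [0.9, 0.4, 0.1]
opening: 0.949
finger_force: 0.0
```

>>> {"api": "arm_command", "payload": {
  "plan": [0.07,-0.5,0.02,0,0,-0.01,0.08,-0.45,0.05,0,0,0,0.08,-0.45,0.1,0,0,0,0,0,0,0,0,0,0,0,0,0,0,0]
}}

```text
clock: 34.65
eef_pos: [0.5056, -0.4326, 0.1288]
tool_rot: [3.141, -0.001, 3.125]
ft_force: [0.5, 0.8, -0.6]
opening: 0.949
finger_force: 0.0
```

```bash
python3 h.py .4977 -.431 .03 3.14; python3 - <<'E'
from v import *
T=optics.camera('top');S=optics.camera('side');s=monitor.state();p=s['eef_pos']
# plate block fit on platform (top view free of the arm)
for c,n in((T,'top'),(S,'side')):
    print(n,'block',fitsq(c,[.5875,-.002,-.2],.084,(.062,)),'plate',fitsq(c,[.5875,-.002,-.2],.072,(.09,)))
E
```

```text
t34.6 [ 0.5056 -0.4326  0.1288] [ 3.141e+00 -1.000e-03  3.125e+00] F [ 0.5  0.8 -0.6] open 87.3mm ff 0.0 q7 2.26
[0.099, 0.018, 1.235, 0.0, -0.0, -0.007]
top block (array([ 0.58043364, -0.01889666, -0.22241876]), np.float64(-89.51331329345703)) plate (array([ 0.58350522, -0.00645363, -0.20439648]), np.float64(-54.4438591003418))
side block (array([ 0.57805828, -0.00152045, -0.28800004]), np.float64(-211.62828063964844)) plate (array([ 0.6140004 , -0.01264101, -0.23898004]), np.float64(-103.46121215820312))
```

>>> {"api": "arm_command", "payload": {
  "plan": [0.05,-0.01,0.5,0,0,-0.007,0.05,-0.01,0.5,0,0,0,0,0,0.4,0,0,0,0,0,0.1,0,0,0,0,0,0,0,0,0,0,0,0,0,0,0]
}}

```text
clock: 35.35
eef_pos: [0.4999, -0.4335, 0.0108]
tool_rot: [-3.14, 0.002, -3.14]
ft_force: [-0.0, 0.2, 0.9]
opening: 0.946
finger_force: 0.0
```

```bash
python3 h.py .4977 -.431 -.002 3.14
```

```text
t35.4 [ 0.4999 -0.4335  0.0108] [-3.14e+00  2.00e-03 -3.14e+00] F [-0.   0.2  0.9] open 87.0mm ff 0.0 q7 2.30
[0.028, 0.031, 0.16, -0.001, 0.001, 0.001]
```

>>> {"api": "arm_command", "payload": {
  "plan": [0.02,0,0.08,0,0,0,0,0,0.06,0,0,0,0,0,0,0,0,0]
}}

```text
clock: 35.65
eef_pos: [0.4966, -0.4331, -0.0023]
tool_rot: [3.141, -0.0, -3.141]
ft_force: [-0.2, -0.0, 0.2]
opening: 0.95
finger_force: 0.0
```

>>> {"api": "arm_command", "payload": {
  "plan": [0,0,0,0,0,0,0,0,0,0,0,0,0,0,0,0,0,0,0,0,0,0,0,0,0,0,0,0,0,0,0,0,0,0,0,0,0,0,0,0,0,0,0,0,0,0,0,0],
  "gripper": -1,
  "squeeze": 4
}}

```text
clock: 36.45
eef_pos: [0.4968, -0.4327, -0.0023]
tool_rot: [3.141, -0.0, -3.141]
ft_force: [-0.4, 2.1, 1.9]
opening: 0.392
finger_force: 4.0
```

```bash
python3 -c "
from plant import monitor;s=monitor.state();print(s['eef_pos'].round(4),s['ft_force'].round(2),s['moment'].round(3),s['opening']*92,s['finger_force'])
from v import *
q=optics.camera('side');print(fit(q,'die',[.4978,-.4273,0]))"
```

```text
[ 0.4968 -0.4327 -0.0023] [-0.36  2.14  1.94] [ 0.443  0.062 -0.037] 36.02859704031255 3.9997553197463276
(array([ 0.51047487, -0.456904  ]), np.float64(0.8291569674562965))
```

>>> {"api": "arm_command", "payload": {
  "plan": [0,0,0,0,0,0,0,0,0,0,0,0,0,0,0,0,0,0.07,0,0,0,0,0,0.07,0,0,0,0,0,0.07,0,0,0,0,0,0.07,0,0,0,0,0,0.07,0,0,0,0,0,0.07],
  "gripper": 0.4
}}

```text
clock: 37.3
eef_pos: [0.4969, -0.4336, -0.0021]
tool_rot: [-3.142, 0.001, 2.256]
ft_force: [0.1, 0.8, 0.0]
opening: 0.7
finger_force: 0.0
```

>>> {"api": "arm_command", "payload": {
  "plan": [0,0,0,0,0,0.07,0,0,0,0,0,0.07,0,0,0,0,0,0.07,0,0,0,0,0,0.07,0,0,0,0,0,0.05,0,0,0,0,0,0,0,0,0,0,0,0]
}}

```text
clock: 38.0
eef_pos: [0.4969, -0.4334, -0.0023]
tool_rot: [-3.141, 0.0, 1.575]
ft_force: [0.6, -0.1, 0.4]
opening: 0.7
finger_force: 0.0
```

```bash
python3 h.py .4968 -.4327 -.002 1.571
```

```text
t38.0 [ 0.4969 -0.4334 -0.0023] [-3.141  0.     1.575] F [ 0.6 -0.1  0.4] open 64.4mm ff 0.0 q7 1.08
[0.008, -0.001, -0.003, -0.0, 0.0, 0.002]
```

>>> {"api": "arm_command", "payload": {
  "plan": [0.008,0,0,0,0,0,0,0,0,0,0,0]
}}

```text
clock: 38.2
eef_pos: [0.4968, -0.4326, -0.0022]
tool_rot: [3.141, -0.0, 1.572]
ft_force: [-0.4, 0.4, 0.4]
opening: 0.703
finger_force: 0.0
```

>>> {"api": "arm_command", "payload": {
  "plan": [0,0,0,0,0,0,0,0,0,0,0,0,0,0,0,0,0,0,0,0,0,0,0,0,0,0,0,0,0,0,0,0,0,0,0,0],
  "gripper": -1,
  "squeeze": 30
}}

```text
clock: 38.8
eef_pos: [0.4968, -0.4326, -0.0023]
tool_rot: [-3.142, -0.0, 1.571]
ft_force: [-0.4, 0.1, 0.3]
opening: 0.379
finger_force: 30.0
```

```bash
python3 h.py .5875 -.005 .13 1.571 10
```

```text
t38.8 [ 0.4968 -0.4326 -0.0023] [-3.142 -0.     1.571] F [-0.4  0.1  0.3] open 34.8mm ff 30.0 q7 1.08
[0.534, 0.114, -0.165, -0.0, -0.0, 0.0]
[0.534, 0.114, -0.165, -0.0, -0.0, 0.0]
[0.534, 0.114, -0.165, -0.0, -0.0, 0.0]
[0.534, 0.114, -0.165, -0.0, -0.0, 0.0]
[0.534, 0.114, -0.165, -0.0, -0.0, 0.0]
[0.534, 0.114, -0.165, -0.0, -0.0, 0.0]
[0.534, 0.114, -0.165, -0.0, -0.0, 0.0]
[0.534, 0.114, -0.165, -0.0, -0.0, 0.0]
[0.534, 0.114, -0.165, -0.0, -0.0, 0.0]
[0.534, 0.114, -0.165, -0.0, -0.0, 0.0]
```

>>> {"api": "arm_command", "payload": {
  "plan": [0,0,-0.1,0,0,0,0,0,-0.45,0,0,0,0,0,-0.5,0,0,0,0.4,0.08,-0.45,0,0,0,0.55,0.12,0,0,0,0,0.55,0.12,0,0,0,0,0.55,0.12,0,0,0,0,0.55,0.12,0,0,0,0]
}}

```text
clock: 39.6
eef_pos: [0.5415, -0.2227, 0.1182]
tool_rot: [3.141, -0.0, 1.571]
ft_force: [1.0, 0.1, -2.8]
opening: 0.378
finger_force: 30.0
```

>>> {"api": "arm_command", "payload": {
  "plan": [0.55,0.12,0,0,0,0,0.55,0.12,0,0,0,0,0.55,0.12,0,0,0,0,0.55,0.12,0,0,0,0,0.45,0.1,0,0,0,0,0,0,0,0,0,0,0,0,0,0,0,0]
}}

```text
clock: 40.3
eef_pos: [0.5877, -0.0115, 0.1178]
tool_rot: [-3.141, 0.0, 1.574]
ft_force: [-0.2, -1.1, -1.9]
opening: 0.378
finger_force: 30.0
```

```bash
python3 h.py .5875 -.005 .09 1.571
```

```text
t40.3 [ 0.5877 -0.0115  0.1178] [-3.141  0.     1.574] F [-0.2 -1.1 -1.9] open 34.7mm ff 30.0 q7 0.31
[0.081, -0.002, 0.348, -0.0, 0.0, 0.001]
```

>>> {"api": "arm_command", "payload": {
  "plan": [0.08,0,0.15,0,0,0,0,0,0.15,0,0,0,0,0,0.05,0,0,0,0,0,0,0,0,0,0,0,0,0,0,0]
}}

```text
clock: 40.8
eef_pos: [0.5878, -0.0069, 0.0897]
tool_rot: [-3.141, 0.0, 1.57]
ft_force: [-0.6, -0.2, -2.8]
opening: 0.377
finger_force: 30.0
```

```bash
python3 h.py .5875 -.005 .08 1.571
```

```text
t40.8 [ 0.5878 -0.0069  0.0897] [-3.141  0.     1.57 ] F [-0.6 -0.2 -2.8] open 34.7mm ff 30.0 q7 0.32
[0.024, -0.004, 0.121, -0.0, 0.0, -0.0]
```

>>> {"api": "arm_command", "payload": {
  "plan": [0.024,-0.004,0.03,0,0,0,0,0,0.03,0,0,0,0,0,0,0,0,0,0,0,0,0,0,0]
}}

```text
clock: 41.2
eef_pos: [0.5876, -0.0042, 0.085]
tool_rot: [3.142, -0.0, 1.571]
ft_force: [0.0, -0.6, -2.8]
opening: 0.375
finger_force: 30.0
```

>>> {"api": "arm_command", "payload": {
  "plan": [0,0,0.03,0,0,0,0,0,0.03,0,0,0,0,0,0,0,0,0]
}}

```text
clock: 41.5
eef_pos: [0.5873, -0.0042, 0.0798]
tool_rot: [-3.141, -0.0, 1.571]
ft_force: [-0.2, 0.2, -2.6]
opening: 0.377
finger_force: 30.0
```

```bash
python3 h.py .5875 -.005 .0697 1.571; python3 -c "
from plant import monitor;s=monitor.state();print(s['ft_force'].round(2),s['moment'].round(3))"
```

```text
t41.5 [ 0.5873 -0.0042  0.0798] [-3.141 -0.     1.571] F [-0.2  0.2 -2.6] open 34.7mm ff 30.0 q7 0.33
[-0.01, 0.002, 0.126, -0.0, -0.0, 0.0]
[-0.19  0.18 -2.59] [-0.085  0.019  0.037]
```

The die is already 2 mm inside the seat without contact. I'll continue down.

>>> {"api": "arm_command", "payload": {
  "plan": [-0.008,0,0.03,0,0,0,0,0,0.03,0,0,0,0,0,0.03,0,0,0,0,0,0,0,0,0]
}}

```text
clock: 41.9
eef_pos: [0.5873, -0.0048, 0.0726]
tool_rot: [-3.141, -0.0, 1.571]
ft_force: [-0.4, 0.4, -1.8]
opening: 0.381
finger_force: 30.0
```

>>> {"api": "arm_command", "payload": {
  "plan": [0,0,0.02,0,0,0,0,0,0.015,0,0,0,0,0,0,0,0,0]
}}

```text
clock: 42.2
eef_pos: [0.5875, -0.0049, 0.07]
tool_rot: [-3.141, -0.0, 1.571]
ft_force: [-0.1, 0.1, -4.1]
opening: 0.379
finger_force: 30.0
```

>>> {"api": "arm_command", "payload": {
  "plan": [0,0,0.015,0,0,0,0,0,0,0,0,0]
}}

```text
clock: 42.4
eef_pos: [0.5876, -0.0049, 0.0696]
tool_rot: [3.141, -0.001, 1.571]
ft_force: [-2.7, 0.7, 5.2]
opening: 0.375
finger_force: 30.0
```

>>> {"api": "arm_command", "payload": {
  "plan": [0,0,0,0,0,0,0,0,0,0,0,0,0,0,0,0,0,0,0,0,-0.1,0,0,0,0,0,-0.4,0,0,0,0,0,-0.5,0,0,0,0,0,0,0,0,0],
  "gripper": 0.5,
  "squeeze": 4
}}

```text
clock: 43.1
eef_pos: [0.5908, -0.0058, 0.1543]
tool_rot: [3.133, -0.0, 1.57]
ft_force: [1.1, 0.1, -0.2]
opening: 0.749
finger_force: 0.0
```

```bash
python3 h.py .4061 -.2915 .145 1.571 8; python3 -c "
from v import *
for n in('side','top'):
  q=optics.camera(n);z=.072;print(n,proj(q,[[.5876,-.001,.1005]]).round(1))"
```

```text
t43.1 [ 0.5908 -0.0058  0.1543] [ 3.133 -0.     1.57 ] F [ 1.1  0.1 -0.2] open 69.0mm ff 0.0 q7 0.27
[-0.447, -0.289, 0.012, 0.0, -0.0, -0.0]
[-0.447, -0.289, 0.012, 0.0, -0.0, -0.0]
[-0.447, -0.289, 0.013, 0.0, -0.0, -0.0]
[-0.446, -0.289, 0.013, 0.0, -0.0, -0.0]
[-0.446, -0.289, 0.013, 0.0, -0.0, -0.0]
[-0.446, -0.289, 0.014, 0.0, -0.0, -0.0]
[-0.446, -0.289, 0.014, 0.0, -0.0, -0.0]
[-0.446, -0.289, 0.014, 0.0, -0.0, -0.0]
side [[301.8 200.4]]
top [[284.1 192.3]]
```

>>> {"api": "arm_command", "payload": {
  "plan": [-0.447,-0.289,0,0,0,0,-0.447,-0.289,0,0,0,0,-0.447,-0.289,0,0,0,0,-0.447,-0.289,0,0,0,0,-0.447,-0.289,0,0,0,0,-0.447,-0.289,0,0,0,0,-0.447,-0.289,0,0,0,0,-0.447,-0.289,0,0,0,0],
  "gripper": 0.95
}}

```text
clock: 44.0
eef_pos: [0.401, -0.2917, 0.1482]
tool_rot: [-3.14, -0.001, 1.571]
ft_force: [0.3, -1.3, -0.3]
opening: 0.972
finger_force: 0.0
```

>>> {"api": "arm_command", "payload": {
  "plan": [0,0,0.4,0,0,0,0,0,0.3,0,0,0,0,0,0,0,0,0,0,0,0,0,0,0]
}}

```text
clock: 44.4
eef_pos: [0.402, -0.2908, 0.0927]
tool_rot: [-3.14, -0.001, 1.571]
ft_force: [0.6, -0.0, -0.1]
opening: 0.98
finger_force: 0.0
```

```bash
python3 h.py .4061 -.2915 .006 1.571; python3 - <<'E'
from v import *
# wide die on the plate, narrow die untouched
q=optics.camera('top')
print('die top', fit(q,'die',[.5616,-.284,0]))
E
```

```text
t44.4 [ 0.402  -0.2908  0.0927] [-3.140e+00 -1.000e-03  1.571e+00] F [ 0.6 -0.  -0.1] open 90.2mm ff 0.0 q7 0.93
[-0.01, 0.053, 1.083, -0.001, -0.0, -0.0]
die top (array([ 0.56314623, -0.28618756]), np.float64(0.03373128671593709))
```

>>> {"api": "arm_command", "payload": {
  "plan": [-0.01,0.05,0.4,0,0,0,0,0,0.4,0,0,0,0,0,0.27,0,0,0,0,0,0,0,0,0]
}}

```text
clock: 44.85
eef_pos: [0.4062, -0.2909, 0.0063]
tool_rot: [-3.139, -0.001, 1.572]
ft_force: [-0.1, 0.9, 1.2]
opening: 0.979
finger_force: 0.0
```

>>> {"api": "arm_command", "payload": {
  "plan": [0,0,0,0,0,0,0,0,0,0,0,0,0,0,0,0,0,0,0,0,0,0,0,0,0,0,0,0,0,0,0,0,0,0,0,0,0,0,0,0,0,0],
  "gripper": -1,
  "squeeze": 4
}}

```text
clock: 45.55
eef_pos: [0.4069, -0.2918, 0.0076]
tool_rot: [3.141, -0.0, 1.571]
ft_force: [0.6, 0.4, 4.7]
opening: 0.545
finger_force: 4.0
```

>>> {"api": "arm_command", "payload": {
  "plan": [0,0,0,0,0,0,0,0,0,0,0,0,0,0,0,0,0,0,0,0,0,0,0,-0.07,0,0,0,0,0,-0.07,0,0,0,0,0,-0.07,0,0,0,0,0,-0.07,0,0,0,0,0,-0.07],
  "gripper": 0.7
}}

```text
clock: 46.35
eef_pos: [0.4066, -0.2919, 0.0073]
tool_rot: [-3.141, -0.0, 2.31]
ft_force: [-0.3, 0.7, -0.1]
opening: 0.851
finger_force: 0.0
```

>>> {"api": "arm_command", "payload": {
  "plan": [0,0,0,0,0,-0.07,0,0,0,0,0,-0.07,0,0,0,0,0,-0.07,0,0,0,0,0,-0.07,0,0,0,0,0,-0.07,0,0,0,0,0,-0.05,0,0,0,0,0,0]
}}

```text
clock: 47.05
eef_pos: [0.4065, -0.292, 0.0073]
tool_rot: [3.141, 0.0, -3.14]
ft_force: [-0.2, 1.0, -0.0]
opening: 0.85
finger_force: 0.0
```

```bash
python3 h.py .4055 -.2915 .006 3.14
```

```text
t47.0 [ 0.4065 -0.292   0.0073] [ 3.141  0.    -3.14 ] F [-0.2  1.  -0. ] open 78.2mm ff 0.0 q7 2.21
[0.013, 0.006, 0.016, 0.0, 0.0, 0.001]
```

>>> {"api": "arm_command", "payload": {
  "plan": [-0.005,0,0,0,0,0,0,0,0,0,0,0,0,0,0,0,0,0,0,0,0,0,0,0,0,0,0,0,0,0,0,0,0,0,0,0],
  "gripper": -1,
  "squeeze": 20
}}

```text
clock: 47.65
eef_pos: [0.4071, -0.2917, 0.0073]
tool_rot: [3.142, -0.0, -3.141]
ft_force: [0.6, 0.9, 0.1]
opening: 0.547
finger_force: 20.0
```

>>> {"api": "arm_command", "payload": {
  "plan": [0,0,-0.1,0,0,0,0,0,-0.5,0,0,0,0,0,-0.55,0,0,0,0,0,-0.55,0,0,0,0,0,0,0,0,0]
}}

```text
clock: 48.15
eef_pos: [0.41, -0.294, 0.1494]
tool_rot: [-3.137, 0.009, 3.141]
ft_force: [1.0, -0.1, -1.2]
opening: 0.546
finger_force: 20.0
```

```bash
python3 h.py .5876 -.0049 .135 3.14 8
```

```text
t48.1 [ 0.41   -0.294   0.1494] [-3.137  0.009  3.141] F [ 1.  -0.1 -1.2] open 50.3mm ff 20.0 q7 2.16
[-0.277, 0.452, 0.023, -0.0, 0.001, 0.0]
[-0.277, 0.452, 0.023, -0.0, 0.001, 0.0]
[-0.277, 0.452, 0.023, -0.0, 0.001, 0.0]
[-0.277, 0.452, 0.023, -0.0, 0.001, 0.0]
[-0.277, 0.452, 0.023, -0.0, 0.001, 0.0]
[-0.277, 0.452, 0.023, -0.0, 0.001, 0.0]
[-0.277, 0.452, 0.023, -0.0, 0.001, 0.0]
[-0.277, 0.452, 0.022, -0.0, 0.001, 0.0]
```

>>> {"api": "arm_command", "payload": {
  "plan": [-0.28,0.45,0.01,0,0,0,-0.28,0.45,0.01,0,0,0,-0.28,0.45,0.01,0,0,0,-0.28,0.45,0.01,0,0,0,-0.28,0.45,0.01,0,0,0,-0.28,0.45,0.01,0,0,0,-0.28,0.45,0.01,0,0,0,-0.28,0.45,0.01,0,0,0]
}}

```text
clock: 48.95
eef_pos: [0.5866, -0.0024, 0.137]
tool_rot: [-3.141, -0.0, -3.142]
ft_force: [0.5, 0.4, -1.2]
opening: 0.548
finger_force: 20.0
```

>>> {"api": "arm_command", "payload": {
  "plan": [0,0,0,0,0,0,0,0,0,0,0,0,0,0,0,0,0,0]
}}

```text
clock: 49.25
eef_pos: [0.5854, -0.0052, 0.1368]
tool_rot: [-3.141, -0.001, 3.14]
ft_force: [-0.0, -0.9, -1.1]
opening: 0.547
finger_force: 20.0
```

```bash
python3 h.py .5876 -.0049 .115 3.1416
```

```text
t49.2 [ 0.5854 -0.0052  0.1368] [-3.141e+00 -1.000e-03  3.140e+00] F [-0.  -0.9 -1.1] open 50.3mm ff 20.0 q7 1.53
[-0.027, 0.004, 0.272, -0.0, -0.0, -0.001]
```

>>> {"api": "arm_command", "payload": {
  "plan": [-0.027,0.004,0.12,0,0,0,0,0,0.12,0,0,0,0,0,0.04,0,0,0,0,0,0,0,0,0,0,0,0,0,0,0]
}}

```text
clock: 49.75
eef_pos: [0.5883, -0.0036, 0.1145]
tool_rot: [3.142, -0.0, -3.142]
ft_force: [0.5, -0.1, -0.2]
opening: 0.55
finger_force: 20.0
```

```bash
python3 h.py .5876 -.0049 .0923 3.1416
```

```text
t49.8 [ 0.5883 -0.0036  0.1145] [ 3.142 -0.    -3.142] F [ 0.5 -0.1 -0.2] open 50.6mm ff 20.0 q7 1.53
[0.008, -0.016, 0.277, 0.0, -0.0, 0.0]
```

>>> {"api": "arm_command", "payload": {
  "plan": [0.008,-0.016,0.03,0,0,0,0,0,0.04,0,0,0,0,0,0.03,0,0,0,0,0,0,0,0,0,0,0,0,0,0,0]
}}

```text
clock: 50.25
eef_pos: [0.5877, -0.0047, 0.1065]
tool_rot: [3.142, -0.0, -3.141]
ft_force: [-0.6, -0.1, -1.8]
opening: 0.548
finger_force: 20.0
```

>>> {"api": "arm_command", "payload": {
  "plan": [0,0,0.03,0,0,0,0,0,0.02,0,0,0,0,0,0,0,0,0]
}}

```text
clock: 50.55
eef_pos: [0.5875, -0.0047, 0.1023]
tool_rot: [3.142, -0.0, -3.141]
ft_force: [0.2, -0.5, -1.4]
opening: 0.543
finger_force: 20.0
```

```bash
python3 h.py .5876 -.0049 .0923 3.1416
```

```text
t50.5 [ 0.5875 -0.0047  0.1023] [ 3.142 -0.    -3.141] F [ 0.2 -0.5 -1.4] open 50.0mm ff 20.0 q7 1.53
[-0.001, -0.002, 0.125, 0.0, -0.0, 0.0]
```

>>> {"api": "arm_command", "payload": {
  "plan": [0,0,0.03,0,0,0,0,0,0.03,0,0,0,0,0,0.03,0,0,0,0,0,0.02,0,0,0,0,0,0,0,0,0]
}}

```text
clock: 51.05
eef_pos: [0.5875, -0.0048, 0.0934]
tool_rot: [-3.142, -0.0, -3.141]
ft_force: [-0.1, 0.2, -1.8]
opening: 0.547
finger_force: 20.0
```

>>> {"api": "arm_command", "payload": {
  "plan": [0,0,0.015,0,0,0,0,0,0,0,0,0]
}}

```text
clock: 51.25
eef_pos: [0.5877, -0.0047, 0.0925]
tool_rot: [3.142, -0.0, -3.141]
ft_force: [-0.6, -0.2, -1.5]
opening: 0.546
finger_force: 20.0
```

>>> {"api": "arm_command", "payload": {
  "plan": [0,0,0.015,0,0,0,0,0,0,0,0,0]
}}

```text
clock: 51.45
eef_pos: [0.5879, -0.0047, 0.0923]
tool_rot: [3.141, 0.001, -3.141]
ft_force: [-2.3, -0.0, 7.9]
opening: 0.541
finger_force: 20.0
```

>>> {"api": "arm_command", "payload": {
  "plan": [0,0,-0.005,0,0,0,0,0,0,0,0,0,0,0,0,0,0,0,0,0,-0.2,0,0,0,0,0,-0.5,0,0,0,0,0,-0.5,0,0,0,0,0,0,0,0,0],
  "gripper": 0.4,
  "squeeze": 4
}}

```text
clock: 52.15
eef_pos: [0.5911, -0.0047, 0.1932]
tool_rot: [3.141, 0.009, -3.142]
ft_force: [0.9, 0.3, 0.2]
opening: 0.703
finger_force: 0.0
```

```bash
python3 h.py .4742 .409 .18 3.1416 9
```

```text
t52.1 [ 0.5911 -0.0047  0.1932] [ 3.141  0.009 -3.142] F [0.9 0.3 0.2] open 64.7mm ff 0.0 q7 1.52
[0.162, 0.575, 0.017, 0.0, 0.0, 0.0]
[0.162, 0.575, 0.017, 0.0, 0.0, 0.0]
[0.162, 0.575, 0.018, 0.0, 0.0, 0.0]
[0.162, 0.575, 0.018, 0.0, 0.0, 0.0]
[0.162, 0.575, 0.018, 0.0, 0.0, 0.0]
[0.162, 0.575, 0.018, 0.0, 0.0, 0.0]
[0.162, 0.575, 0.018, 0.0, 0.0, 0.0]
[0.162, 0.575, 0.018, 0.0, 0.0, 0.0]
[0.162, 0.575, 0.018, 0.0, 0.0, 0.0]
```

>>> {"api": "arm_command", "payload": {
  "plan": [0.16,0.57,0,0,0,0,0.16,0.57,0,0,0,0,0.16,0.57,0,0,0,0,0.16,0.57,0,0,0,0,0.16,0.57,0,0,0,0,0.16,0.57,0,0,0,0,0.16,0.57,0,0,0,0,0.16,0.57,0,0,0,0],
  "gripper": 0.2
}}

```text
clock: 52.95
eef_pos: [0.4845, 0.3617, 0.1875]
tool_rot: [3.142, 0.0, -3.141]
ft_force: [1.2, -0.2, -1.3]
opening: 0.603
finger_force: 0.0
```

>>> {"api": "arm_command", "payload": {
  "plan": [0.16,0.57,0.1,0,0,0,0,0,0.4,0,0,0,0,0,0.2,0,0,0,0,0,0,0,0,0,0,0,0,0,0,0,0,0,0,0,0,0]
}}

```text
clock: 53.55
eef_pos: [0.4732, 0.4059, 0.133]
tool_rot: [3.14, 0.001, 3.141]
ft_force: [0.7, 0.2, -0.0]
opening: 0.601
finger_force: 0.0
```

```bash
python3 h.py .4742 .409 .09 3.1416; python3 -c "
from v import *
for n in('side','top'):
  q=optics.camera(n);
  # cell so far: barrel outline on the platform
  print(n,fit(q,'barrel',[.5877,-.001,0],.085))
  s=monitor.state()['eef_pos'];print(proj(q,[s-[0,0,-.0188],[.4742,.409,.072],[.4742,.409,0]]).round(1).tolist())"
```

```text
t53.5 [0.4732 0.4059 0.133 ] [3.140e+00 1.000e-03 3.141e+00] F [ 0.7  0.2 -0. ] open 55.3mm ff 0.0 q7 0.76
[-0.011, 0.039, 0.537, 0.001, 0.001, -0.0]
side (array([ 0.56059242, -0.12909507]), np.float64(0.8684233807266982))
[[234.4, 118.0], [235.9, 139.7], [237.1, 158.4]]
top (array([ 0.63996711, -0.03392827]), np.float64(0.9346027064538515))
[[101.5, 232.9], [111.7, 236.4], [120.7, 239.6]]
```

>>> {"api": "arm_command", "payload": {
  "plan": [-0.01,0.035,0.5,0,0,0,0,0,0.5,0,0,0,0,0,0.45,0,0,0,0,0,0.15,0,0,0,0,0,0,0,0,0,0,0,0,0,0,0]
}}

```text
clock: 54.25
eef_pos: [0.4742, 0.4093, 0.0055]
tool_rot: [3.14, 0.002, -3.142]
ft_force: [-0.2, -0.1, -0.1]
opening: 0.6
finger_force: 0.0
```

>>> {"api": "arm_command", "payload": {
  "plan": [0,0,0,0,0,0,0,0,0,0,0,0,0,0,0,0,0,0,0,0,0,0,0,0,0,0,0,0,0,0,0,0,0,0,0,0,0,0,0,0,0,0],
  "gripper": -1,
  "squeeze": 3
}}

```text
clock: 54.95
eef_pos: [0.4733, 0.4081, 0.0038]
tool_rot: [-3.141, -0.0, -3.142]
ft_force: [-0.3, -1.8, 2.5]
opening: 0.149
finger_force: 3.0
```

>>> {"api": "arm_command", "payload": {
  "plan": [0,0,0,0,0,0,0,0,0,0,0,0,0,0,0,0,0,0.07,0,0,0,0,0,0.07,0,0,0,0,0,0.07,0,0,0,0,0,0.07,0,0,0,0,0,0.07,0,0,0,0,0,0.07],
  "gripper": 0
}}

```text
clock: 55.75
eef_pos: [0.4731, 0.4088, 0.0037]
tool_rot: [3.141, -0.0, 2.257]
ft_force: [-0.8, -0.2, 0.2]
opening: 0.499
finger_force: 0.0
```

>>> {"api": "arm_command", "payload": {
  "plan": [0,0,0,0,0,0.07,0,0,0,0,0,0.07,0,0,0,0,0,0.07,0,0,0,0,0,0.07,0,0,0,0,0,0.05,0,0,0,0,0,0,0,0,0,0,0,0]
}}

```text
clock: 56.45
eef_pos: [0.473, 0.4087, 0.0037]
tool_rot: [3.142, 0.0, 1.575]
ft_force: [0.2, -0.3, -0.4]
opening: 0.499
finger_force: 0.0
```

```bash
python3 h.py .4733 .4081 .026 1.571
```

```text
t56.5 [0.473  0.4087 0.0037] [3.142 0.    1.575] F [ 0.2 -0.3 -0.4] open 45.9mm ff 0.0 q7 -0.47
[-0.007, 0.003, -0.279, 0.0, 0.0, 0.002]
```

>>> {"api": "arm_command", "payload": {
  "plan": [-0.007,0,0,0,0,0,0,0,0,0,0,0,0,0,0,0,0,0,0,0,0,0,0,0,0,0,0,0,0,0],
  "gripper": -1,
  "squeeze": 3
}}

```text
clock: 56.95
eef_pos: [0.4733, 0.4078, 0.0038]
tool_rot: [3.142, -0.0, 1.571]
ft_force: [-0.7, -0.0, 0.4]
opening: 0.152
finger_force: 3.0
```

>>> {"api": "arm_command", "payload": {
  "plan": [0,0,0,0,0,0,0,0,0,0,0,0,0,0,-0.15,0,0,0,0,0,-0.12,0,0,0,0,0,0,0,0,0,0,0,0,0,0,0],
  "gripper": -0.5
}}

```text
clock: 57.55
eef_pos: [0.4735, 0.4082, 0.0261]
tool_rot: [3.141, -0.001, 1.571]
ft_force: [-0.7, -0.4, -1.6]
opening: 0.25
finger_force: 0.0
```

>>> {"api": "arm_command", "payload": {
  "plan": [0,0,0,0,0,0,0,0,0,0,0,0,0,0,0,0,0,0,0,0,0,0,0,0],
  "gripper": -1,
  "squeeze": 30
}}

```text
clock: 57.95
eef_pos: [0.473, 0.4078, 0.0251]
tool_rot: [-3.141, 0.0, 1.571]
ft_force: [-0.3, -0.4, -0.7]
opening: 0.143
finger_force: 30.0
```

>>> {"api": "arm_command", "payload": {
  "plan": [0,0,-0.1,0,0,0,0,0,-0.5,0,0,0,0,0,-0.55,0,0,0,0,0,-0.55,0,0,0,0,0,-0.5,0,0,0,0,0,0,0,0,0]
}}

```text
clock: 58.55
eef_pos: [0.4761, 0.4094, 0.2079]
tool_rot: [3.135, -0.007, 1.571]
ft_force: [0.1, 1.1, -2.0]
opening: 0.146
finger_force: 30.0
```

```bash
python3 h.py .5877 -.0047 .195 1.571 9
```

```text
t58.5 [0.4761 0.4094 0.2079] [ 3.135 -0.007  1.571] F [ 0.1  1.1 -2. ] open 13.5mm ff 30.0 q7 -0.57
[-0.575, 0.155, 0.015, 0.0, -0.0, -0.0]
[-0.575, 0.155, 0.015, 0.0, -0.0, -0.0]
[-0.575, 0.155, 0.016, 0.0, -0.0, -0.0]
[-0.575, 0.155, 0.016, 0.0, -0.0, -0.0]
[-0.575, 0.155, 0.016, 0.0, -0.0, -0.0]
[-0.575, 0.155, 0.017, 0.0, -0.0, -0.0]
[-0.575, 0.155, 0.017, 0.0, -0.0, -0.0]
[-0.575, 0.155, 0.017, 0.0, -0.0, -0.0]
[-0.575, 0.155, 0.018, 0.0, -0.0, -0.0]
```

>>> {"api": "arm_command", "payload": {
  "plan": [-0.575,0.155,0,0,0,0,-0.575,0.155,0,0,0,0,-0.575,0.155,0,0,0,0,-0.575,0.155,0,0,0,0,-0.575,0.155,0,0,0,0,-0.575,0.155,0,0,0,0,-0.575,0.155,0,0,0,0,-0.575,0.155,0,0,0,0]
}}

```text
clock: 59.35
eef_pos: [0.5721, 0.038, 0.2009]
tool_rot: [-3.141, -0.0, 1.571]
ft_force: [0.5, -0.2, -2.5]
opening: 0.143
finger_force: 30.0
```

>>> {"api": "arm_command", "payload": {
  "plan": [-0.575,0.155,0,0,0,0,0,0,0.1,0,0,0,0,0,0.15,0,0,0,0,0,0,0,0,0,0,0,0,0,0,0]
}}

```text
clock: 59.85
eef_pos: [0.5842, -0.0042, 0.1806]
tool_rot: [-3.14, -0.001, 1.574]
ft_force: [0.6, 0.5, -1.7]
opening: 0.143
finger_force: 30.0
```

```bash
python3 h.py .5877 -.0047 .175 1.571
```

```text
t59.9 [ 0.5842 -0.0042  0.1806] [-3.140e+00 -1.000e-03  1.574e+00] F [ 0.6  0.5 -1.7] open 13.2mm ff 30.0 q7 0.18
[-0.007, 0.044, 0.07, -0.001, -0.0, 0.001]
```

>>> {"api": "arm_command", "payload": {
  "plan": [-0.006,0.043,0.06,0,0,0,0,0,0.04,0,0,0,0,0,0,0,0,0,0,0,0,0,0,0]
}}

```text
clock: 60.25
eef_pos: [0.5883, -0.0064, 0.1734]
tool_rot: [-3.142, 0.0, 1.571]
ft_force: [0.1, 0.6, -2.2]
opening: 0.145
finger_force: 30.0
```

```bash
python3 h.py .5877 -.0047 .165 1.571
```

```text
t60.2 [ 0.5883 -0.0064  0.1734] [-3.142  0.     1.571] F [ 0.1  0.6 -2.2] open 13.4mm ff 30.0 q7 0.19
[0.021, -0.008, 0.105, -0.0, 0.0, 0.0]
```

>>> {"api": "arm_command", "payload": {
  "plan": [0.02,-0.008,0.04,0,0,0,0,0,0.04,0,0,0,0,0,0,0,0,0,0,0,0,0,0,0]
}}

```text
clock: 60.65
eef_pos: [0.5876, -0.005, 0.1668]
tool_rot: [-3.141, 0.0, 1.571]
ft_force: [-0.1, 0.2, -1.3]
opening: 0.145
finger_force: 30.0
```

```bash
python3 h.py .5877 -.0047 .16 1.571
```

```text
t60.6 [ 0.5876 -0.005   0.1668] [-3.141  0.     1.571] F [-0.1  0.2 -1.3] open 13.4mm ff 30.0 q7 0.19
[0.004, 0.001, 0.086, -0.0, 0.0, 0.0]
```

>>> {"api": "arm_command", "payload": {
  "plan": [0.003,0,0.03,0,0,0,0,0,0.03,0,0,0,0,0,0.02,0,0,0,0,0,0,0,0,0,0,0,0,0,0,0]
}}

```text
clock: 61.15
eef_pos: [0.5877, -0.0048, 0.1605]
tool_rot: [-3.142, 0.0, 1.571]
ft_force: [0.9, 0.4, -2.0]
opening: 0.143
finger_force: 30.0
```

>>> {"api": "arm_command", "payload": {
  "plan": [0,0,0.06,0,0,0,0,0,0.06,0,0,0,0,0,0.06,0,0,0,0,0,0,0,0,0]
}}

```text
clock: 61.55
eef_pos: [0.5871, -0.0047, 0.1452]
tool_rot: [-3.14, 0.0, 1.571]
ft_force: [-0.5, -0.4, -0.7]
opening: 0.148
finger_force: 30.0
```

```bash
python3 h.py .5877 -.0047 .1261 1.571
```

```text
t61.5 [ 0.5871 -0.0047  0.1452] [-3.14   0.     1.571] F [-0.5 -0.4 -0.7] open 13.6mm ff 30.0 q7 0.21
[-0.0, 0.008, 0.239, -0.001, 0.0, 0.0]
```

The piston is 20 mm down the bore with no contact. 19 mm to go.

>>> {"api": "arm_command", "payload": {
  "plan": [0,0.004,0.05,0,0,0,0,0,0.05,0,0,0,0,0,0.05,0,0,0,0,0,0.04,0,0,0,0,0,0.02,0,0,0,0,0,0,0,0,0,0,0,0,0,0,0]
}}

```text
clock: 62.25
eef_pos: [0.5881, -0.0047, 0.1295]
tool_rot: [3.141, -0.0, 1.571]
ft_force: [1.0, 0.0, -2.0]
opening: 0.142
finger_force: 30.0
```

>>> {"api": "arm_command", "payload": {
  "plan": [0,0,0.015,0,0,0,0,0,0.01,0,0,0,0,0,0,0,0,0]
}}

```text
clock: 62.55
eef_pos: [0.588, -0.0047, 0.1273]
tool_rot: [-3.142, -0.0, 1.571]
ft_force: [-0.1, 0.1, -1.5]
opening: 0.143
finger_force: 30.0
```

>>> {"api": "arm_command", "payload": {
  "plan": [0,0,0.015,0,0,0,0,0,0,0,0,0]
}}

```text
clock: 62.75
eef_pos: [0.5881, -0.0047, 0.1261]
tool_rot: [3.141, -0.0, 1.571]
ft_force: [-0.3, -0.5, -1.9]
opening: 0.145
finger_force: 30.0
```

>>> {"api": "arm_command", "payload": {
  "plan": [0,0,0.01,0,0,0,0,0,0,0,0,0]
}}

```text
clock: 62.95
eef_pos: [0.5883, -0.0047, 0.126]
tool_rot: [3.141, -0.0, 1.571]
ft_force: [-2.2, 0.8, 4.8]
opening: 0.145
finger_force: 30.0
```

>>> {"api": "arm_command", "payload": {
  "plan": [0,0,0.01,0,0,0,0,0,0,0,0,0]
}}

```text
clock: 63.15
eef_pos: [0.5885, -0.0047, 0.126]
tool_rot: [3.14, -0.001, 1.571]
ft_force: [-4.1, 0.4, 13.2]
opening: 0.143
finger_force: 30.0
```

The piston is home at the predicted height. I'll ease off, release, lift clear and look.

>>> {"api": "arm_command", "payload": {
  "plan": [0,0,-0.015,0,0,0,0,0,0,0,0,0]
}}

```text
clock: 63.35
eef_pos: [0.5883, -0.0047, 0.126]
tool_rot: [3.141, -0.0, 1.571]
ft_force: [-1.0, -0.3, 3.5]
opening: 0.144
finger_force: 30.0
```

>>> {"api": "arm_command", "payload": {
  "plan": [0,0,0,0,0,0,0,0,0,0,0,0,0,0,0,0,0,0,0,0,-0.1,0,0,0,0,0,-0.4,0,0,0,0,0,-0.5,0,0,0,0,0,-0.3,0,0,0,0,0,0,0,0,0],
  "gripper": -0.2
}}

```text
clock: 64.15
eef_pos: [0.5903, -0.0052, 0.234]
tool_rot: [3.135, -0.001, 1.571]
ft_force: [1.0, -0.1, -0.2]
opening: 0.398
finger_force: 0.0
```

>>> {"api": "arm_command", "payload": {
  "plan": [-0.5,-0.3,0,0,0,0,-0.5,-0.3,0,0,0,0,-0.5,-0.3,0,0,0,0,-0.5,-0.3,0,0,0,0,-0.5,-0.3,0,0,0,0,-0.3,-0.2,0,0,0,0,0,0,0,0,0,0]
}}

```text
clock: 64.85
eef_pos: [0.4489, -0.2329, 0.23]
tool_rot: [-3.141, 0.001, 1.564]
ft_force: [0.7, -0.0, -0.5]
opening: 0.406
finger_force: 0.0
```

```bash
python3 - <<'E'
from v import *
print(monitor.state()['eef_pos'],monitor.state()['clock'])
out=[]
for n,(u,v,w,h) in(('side',(240,140,112,112)),('top',(225,135,112,112))):
    q=optics.camera(n);out.append(cv2.resize(cv2.cvtColor(q['pixels'],4)[v:v+h,u:u+w],(400,400),interpolation=2))
    print(n,[((proj(q,[[.5877,-.001,z]])[0]-[u,v])*400/112).round().tolist() for z in(.173,.14,.085,.072)])
cv2.imwrite('pics/c13.png',np.hstack(out))
E
```

```text
[ 0.44892804 -0.23294682  0.23002202] 64.85
side [[226.0, 132.0], [224.0, 171.0], [220.0, 233.0], [219.0, 247.0]]
top [[216.0, 181.0], [214.0, 192.0], [210.0, 209.0], [209.0, 213.0]]
```

View pics/c13.png

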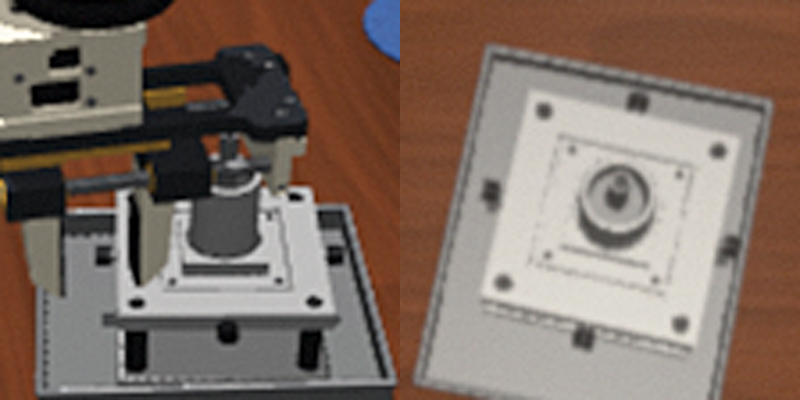

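The final picture shows the cell standing upright. The plate is flush in the recess (top view, frame around (625,215)). The barrel is upright at (225,220) in the side view and (617,205) in the top view. The piston stem stands out of it, with its top near (230,145). The robot touches nothing.

```bash
python3 -c "
from plant import ticket;print(ticket.sign_off())"
```

```text
the job is handed in; nothing more can be done
None
```

The cell is built in the order asked (insert plate, wide die, barrel, piston), each part lowered fully home and standing by itself in the last picture, and the job is handed in at about 65 s; the plate took several tries, first touching the recess rim and tilting in the grip, until I set it flat and regripped it.

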